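# Case a cleaned tile and lock it in

### The arm

A 6-joint arm with a two-finger parallel gripper is mounted at the origin on the work surface. World frame = base frame: x ahead of the robot, y to its left, z up, the work surface at z = 0. Lengths are in m, angles in rad, forces in N, time in s.
With the tool pointing down it reaches from about 0.35 to 0.775 m from the base axis. Payload 5.5 kg.
Tool frame: the origin (TCP) lies midway between the tips of the shut fingers; the grasp point (between the pads) lies r.grip_depth behind it (r.grip_depth is the distance from the TCP to the grasp point, in m); z points along the fingers, y is the direction in which the jaws open and shut (so a half turn about z gives the same grasp; the last joint's range is limited). The gripper opens to 85 mm and grips with 20 to 120 N. Pads are 22 mm wide; open, the fingers measure 114 mm over their backs; the gripper's body (76 mm by 85 mm) begins 54 mm behind the grasp point. The pads swing forward as they close: fully open they stand 13 mm farther back than shut.
Start: joints at [-0.14, 0.313, 0.046, 1.304, 0, 1.431], TCP at [0.575, -0, 0.231] pointing down, gripper open.
Joint ranges: [-2.76, 2.76], [-0.86, 1.69], [-1.03, 1.26], [-2.2, 2.34], [-1.47, 1.5], [-3.14, 3.14]. Speed limits (rad/s): [2.57, 2.57, 3.14, 3.14, 3.14, 3.14].

### API

Orientations are given as a 3x3 rotation matrix whose columns are the frame's x, y, z axes.
In Python, from rig import r, cams gives the robot as it stands.
- The arm moves only by the tool apply_moves, never from a script. Its arguments are lists of equal length, an entry for each row: "delta_pos": the shift along the tool's x, y, z in mm, a list of three; "spin": the turn about the tool's z in degrees; "claw": the gripper's target within -1 to 1 (shut at 1, half-way at 0, fully open at -1). A call has 1 to 12 rows; each row is the pose to reach, as a shift and turn from the pose commanded when the call began, along the tool's axes at that moment; what a row does not reach only later rows make up. A row lasts 1/8 s, in which the tool goes at most 62.5 mm and 10.7 degrees, less where a joint would pass 70% of its speed; a pose out of reach is approached as far as the arm can. A call with a gripper value outside its range is refused whole. The fingers move at their own pace and stop on an object; "newtons" is the grip in N (left out, the last holds). Time passes only in rows, so rows that repeat a pose let the fingers close. It gives the time, the measured TCP pose, the force and the opening at its end, in the units of the state.
- r.get_obs(): the state, without advancing time (a new reading comes with each control period).
- cams.read_camera(name): name is "scene" or "side" or "wrist"; returns a dict with "color" (480x640x3 uint8, red, green, blue), "vfov" (degrees; the focal length in pixels is half the picture's height over the tangent of half this angle, whatever the lens; pixels are square), "cx", "cy" (the principal point, pixels), "xyz" and "attitude" of the camera in the world. Camera axes: x right, y up, looking along -z (the intrinsics and any distortion apply to the point x, -y, -z); pixel columns grow to the right and rows downward; lengths in m; the calibration is good to about 2 mm. A picture is of the moment at which its call begins. There is no depth.
- r.finish_job(): hands the job in, once; it reports no verdict.
The state is a dict: "clock": time; "joints": joint angles; "qd": joint speeds; "tau": joint torques, N m; "ee_pos": TCP position; "tcp_rot": TCP orientation; "force": force on the tool from outside, world axes, zero at the start; "moment": the same for the moment, N m; "grip_width": finger opening in m.
Only numpy, scipy, OpenCV 4.12 (cv2) and the standard library are available. Lean on these libraries where they do the work, as an engineer would, in place of code of your own. Each camera call takes 0.05 s, during which the arm holds its last target.

### The job

Take the whole square tile out of the drying rack and slide it, standing on edge, gently down into the slot of the wooden case until it is fully home. Then fit the loose square-bored knob fully down onto the case's square spindle and, with the knob, turn the keeper clockwise until it lies straight along over the tile. Leave the knob on the spindle and leave everything else where it is.

Things in the scene. Friction and masses are not known exactly. Their poses are not given: they have to be found in the camera images.
- tile: The whole square tile, glazed white with blue painted dots: 9 mm thick (its x), 100 mm wide (its y), 100 mm tall (its z), about 190 g, standing on edge in one of the rack's two slots. Origin: centre of its lower edge face.
- tile_mid (a point): The centre of the square tile, 50 mm above its origin.
- rack: Fixed pale wooden drying rack, 130 x 95 mm, with two slots along its y, at x = -35 and +35 mm from its origin. Tiles stand in them on a floor 6 mm above the table between 6 mm thick walls with tops 36 mm above the table; the square tile may be in either slot. Origin: underside centre.
- strip_tile: The other tile in the rack, a narrow strip: 9 mm thick (x), 50 mm wide (y), 100 mm tall. Not to be moved. Origin: centre of its lower edge face.
- case: Fixed wooden tile case on a 90 x 215 mm base board. Its slot, 12 mm wide (along its x) and 104 mm long (its y), opens upward in a block 50 x 124 mm, 72 mm high. Slot floor 8 mm above the table; straight walls to 60 mm, then the mouth flares to 28 x 112 mm. A seated tile stands 36 mm proud. At y = -82 mm a 24 mm steel post carries keeper and spindle. Origin: underside, below the slot's centre.
- tile_home (a point): Where the centre of the tile lies when it is fully home in the case: on the slot's centre, 58 mm above the table. Its axes are the case's.
- keeper (a joint): Steel keeper bar, 14 mm wide, reaching 70 mm from the spindle's axis, underside 113 and top 119 mm above the table; the spindle is fast to it. Angle in rad: 0 = shut, bar pointing along the case's +y over the tile's top edge (a stop); positive = open, swung anticlockwise seen from above; starts 0.9 to 1.35. Light friction.
- spindle_foot (a point): Foot of the square spindle, on its axis, on the keeper hub's top face, 119 mm above the table. The spindle is 12 mm square and rises 22 mm from here, the last 3 mm narrowed to 9 mm square; its flats lie along and across the keeper bar. This point's axes turn with the keeper: y along the bar, z up.
- knob: Loose grey knob, about 60 g, standing bore down. Hub 28 mm square, 30 mm tall; 14 mm square bore, 24 mm deep, open below, sides along the knob's x and y. Above it a grip bar 50 mm long (x), 12 mm thick (y), from 30 to 61 mm above the underside. Origin: underside centre, on the bore's axis; fully on, it coincides with spindle_foot (any of four quarter turns fits).
- jar: Bystander: glass jar, 60 mm diameter, 85 mm tall. Origin: underside centre.
- pot: Bystander: white open pot, 70 mm diameter, 85 mm tall. Origin: underside centre.
- brush: Bystander: brush lying on the table. Origin near its middle, x along its length.
- loupe: Bystander: dark eye loupe, 40 mm diameter, 30 mm tall. Origin: underside centre.
- tin: Bystander: low metal tin, 50 mm diameter, 30 mm tall. Origin: underside centre.
- spatula: Bystander: spatula lying on the table, about 180 mm long. Origin near its middle, x along its length.
Mind the look-alikes: they are no part of the job. Leave any blue look-alike of the knob alone. What is shaped like the tile but red is not meant.

How it is judged:
By the outcome, as a careful person would: the job done as asked, in the order asked, and still so for the second after the job is handed in, with the robot touching nothing.
It also fails if it takes over 72 s, if anything falls off the work surface, if the arm or the gripper's body presses on something with over 40 N, if the wrist force passes 120 N, or if a joint passes its speed limit or range.

## Working session

There is one attempt and no reset: what is moved stays moved. The work goes in short steps, Python scripts to look and compute and a tool call to move; the robot and the scene stay as the last step left them, time stands still between calls to the robot, and variables do not carry over. Pictures are saved under pics/ and viewed, and the job is handed in when it is done.

Besides the shell and the picture viewer there is one more tool, called after "Call:" as name(argument=value, ...) on one line, values as JSON. apply_moves: Moves the arm, as the interface text tells. Its arguments: {"type":"object","properties":{"delta_pos":{"type":"array","items":{"type":"array","items":{"type":"number"}}},"spin":{"type":"array","items":{"type":"number"}},"claw":{"type":"array","items":{"type":"number"}},"newtons":{"type":"number"}},"required":["delta_pos","spin","claw"]}

```bash
ls; mkdir -p pics; python3 - <<'E'
from rig import r,cams
import cv2
o=r.get_obs();print(o,r.grip_depth)
for n in("scene","side","wrist"):
    c=cams.read_camera(n);print(n,{k:v for k,v in c.items() if k!="color"})
    cv2.imwrite(f"pics/{n}0.png",c["color"][:,:,::-1])
E
```

```text
pics
{'clock': 0.0, 'joints': array([-1.39639717e-01,  3.13991541e-01,  4.49751069e-02,  1.30358205e+00,
        1.37485031e-05,  1.43119640e+00]), 'qd': array([ 5.70655261e-04, -7.05418802e-05,  1.13052758e-04,  1.14581466e-03,
        1.85128663e-03, -1.34389184e-03]), 'tau': array([-2.90074182e-03, -4.80629075e+01,  2.98531097e+01,  1.95313990e-02,
       -3.83516899e-04, -4.27451073e-05]), 'ee_pos': array([5.74495501e-01, 4.26113514e-05, 2.30412316e-01]), 'tcp_rot': array([[ 4.00374365e-05,  9.99998410e-01, -1.78269915e-03],
       [ 9.99999964e-01, -3.95660632e-05,  2.64449988e-04],
       [ 2.64379033e-04, -1.78270967e-03, -9.99998376e-01]]), 'force': array([-0.19438633, -0.42459716,  0.15455039]), 'moment': array([ 0.03756679, -0.00040345, -0.00426126]), 'grip_width': 0.08516096985151263} 0.0187
scene {'vfov': 57.86553939868437, 'cx': 315.7394420386266, 'cy': 241.2553004599221, 'xyz': array([0.87510632, 0.35014065, 0.84148785]), 'attitude': array([[-0.81211429, -0.49137154,  0.31468143],
       [ 0.58349346, -0.68610573,  0.43450467],
       [ 0.0024015 ,  0.53648201,  0.84390834]])}
side {'vfov': 49.14602906288007, 'cx': 319.67305893225387, 'cy': 239.32799539845706, 'xyz': array([ 0.03683673, -0.67430683,  0.78632405]), 'attitude': array([[ 0.77282822,  0.38608818, -0.50365907],
       [-0.63457729,  0.478829  , -0.60665843],
       [ 0.00694292,  0.78845337,  0.61505535]])}
wrist {'vfov': 58.55480719204869, 'cx': 317.2701051777624, 'cy': 240.39465142019066, 'xyz': array([0.57408568, 0.07661597, 0.37303008]), 'attitude': array([[ 9.99998615e-01, -8.81161833e-04,  1.41214905e-03],
       [ 4.23052118e-04,  9.55072405e-01,  2.96372269e-01],
       [-1.60985652e-03, -2.96371261e-01,  9.55071455e-01]])}
```

View pics/scene0.png

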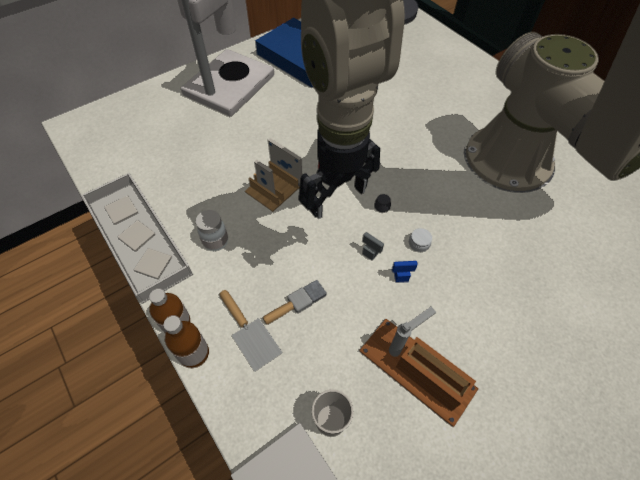

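View pics/side0.png

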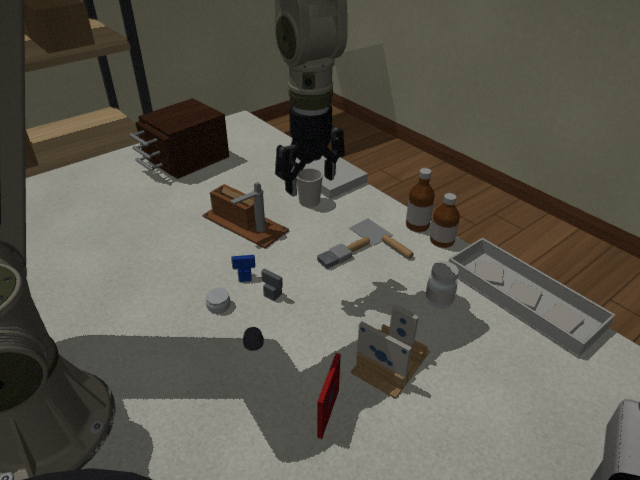

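View pics/wrist0.png

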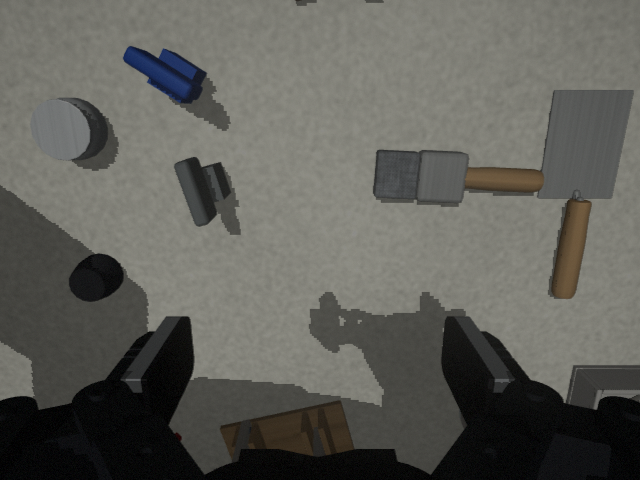

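The scene view shows the rack at (273,185), with the white tile at (285,157) and the strip at (264,177). The grey knob is at (372,245), its blue look-alike at (403,270), and the case at (420,370). The red tile look-alike is at side view (328,395). Next I'll enlarge these.

```bash
cat > h.py <<'E'
import numpy as np,cv2
from rig import r,cams
def f(c): return 240/np.tan(np.radians(c["vfov"])/2)
def proj(c,P):
    P=np.atleast_2d(P); q=(P-c["xyz"])@c["attitude"]; k=f(c)
    return np.c_[c["cx"]+k*q[:,0]/-q[:,2], c["cy"]-k*q[:,1]/-q[:,2]]
def ray(c,u,v):
    k=f(c); d=c["attitude"]@np.array([(u-c["cx"])/k,-(v-c["cy"])/k,-1]); return d/np.linalg.norm(d)
def atz(c,u,v,z):
    d=ray(c,u,v); return c["xyz"]+d*(z-c["xyz"][2])/d[2]
def crop(c,x,y,w,h,s,name):
    im=c["color"][y:y+h,x:x+w,::-1]
    cv2.imwrite("pics/"+name,cv2.resize(im,None,fx=s,fy=s,interpolation=cv2.INTER_CUBIC))
def tri(obs):
    A=np.zeros((3,3));b=np.zeros(3)
    for c,u,v in obs:
        d=ray(c,u,v);M=np.eye(3)-np.outer(d,d);A+=M;b+=M@c["xyz"]
    p=np.linalg.solve(A,b); return p,[proj(c,p)[0]-[u,v] for c,u,v in obs]
E
python3 - <<'E'
from h import *
c=cams.read_camera("scene");crop(c,235,125,100,90,8,"s_rack.png");crop(c,350,295,140,130,5,"s_case.png");crop(c,350,220,80,70,8,"s_knob.png")
c=cams.read_camera("side");crop(c,340,300,100,100,6,"d_rack.png");crop(c,195,175,100,75,8,"d_case.png");crop(c,225,245,70,65,8,"d_knob.png")
E
```

```text
(no output)
```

View pics/s_rack.png

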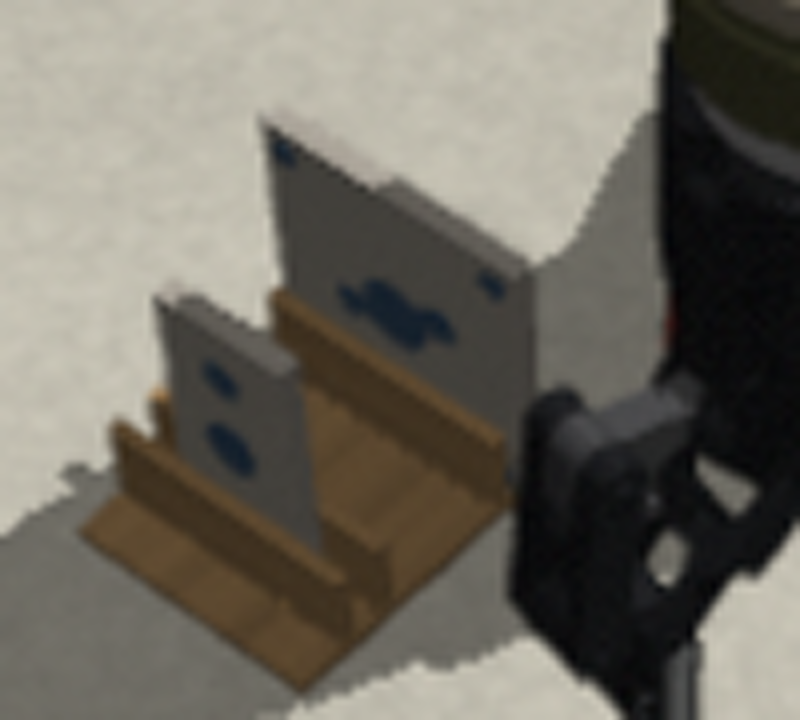

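View pics/s_case.png

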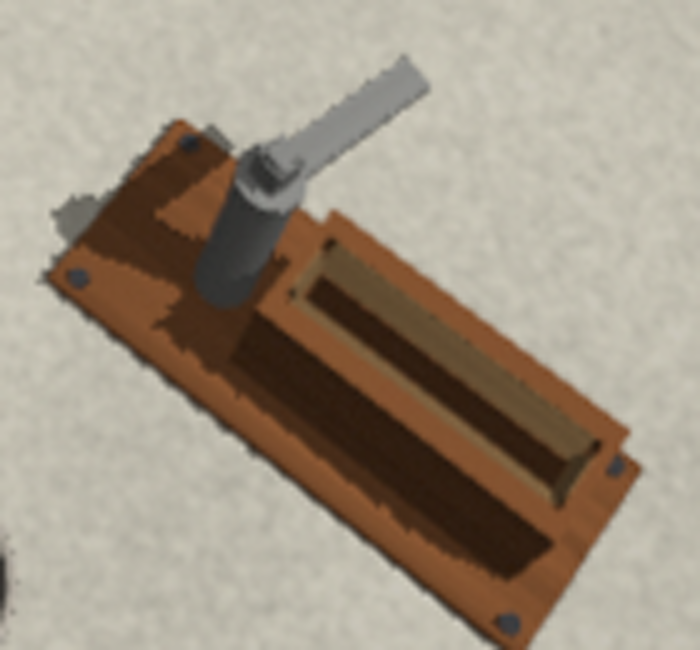

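View pics/s_knob.png

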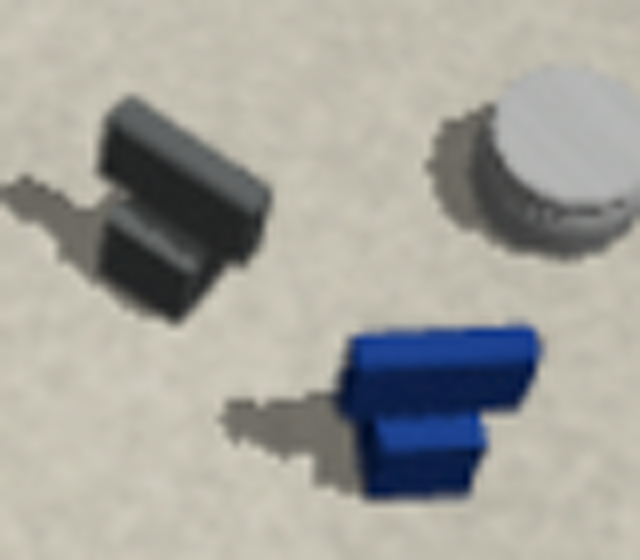

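View pics/d_rack.png

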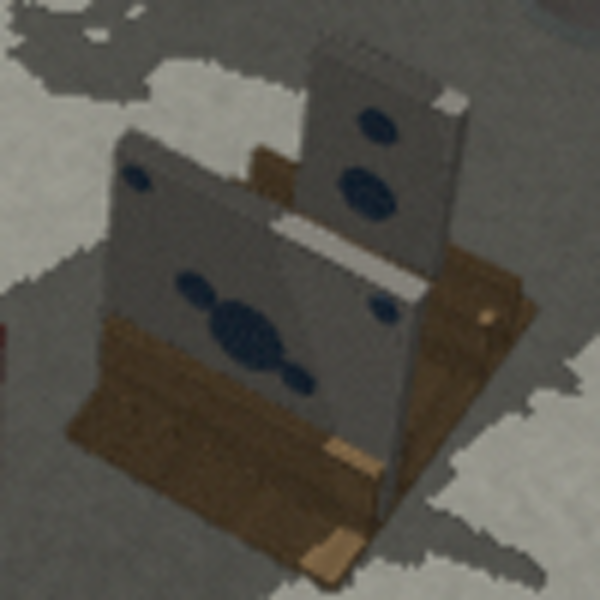

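View pics/d_case.png

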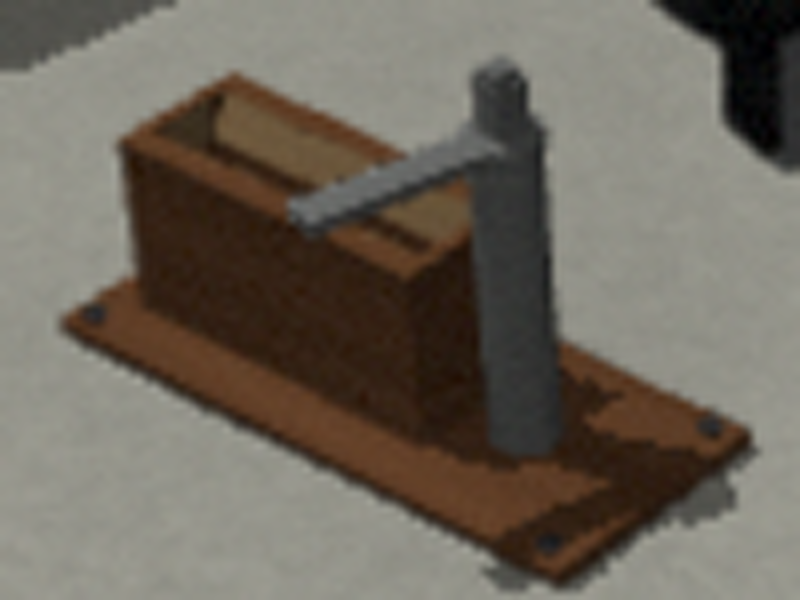

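View pics/d_knob.png

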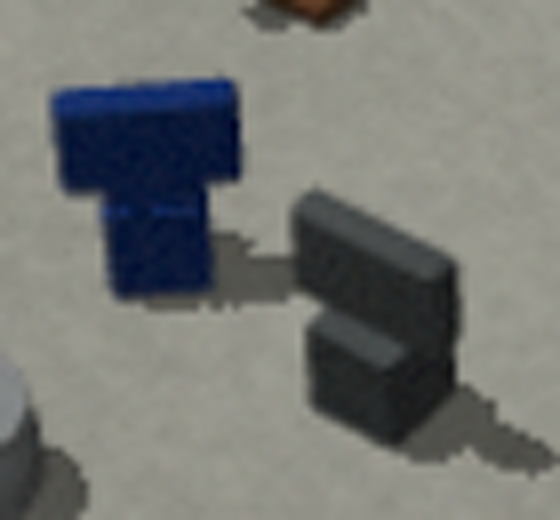

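```bash
cat > fit.py <<'E'
from h import *
from scipy.optimize import least_squares
CS={n:cams.read_camera(n) for n in("scene","side")}
CR={'sr':("scene",235,125,8),'sc':("scene",350,295,5),'sk':("scene",350,220,8),'dr':("side",340,300,6),'dc':("side",195,175,8),'dk':("side",225,245,8)}
def full(k,u,v):
    n,x,y,s=CR[k];return CS[n],x+(u+.5)/s-.5,y+(v+.5)/s-.5
def fit(pts,p0,name,biases=False):
    # pts: (crop,u,v,(lx,ly,lz))
    O=[full(k,u,v)+(np.array(L),) for k,u,v,L in pts]
    def res(p):
        c,s=np.cos(p[2]),np.sin(p[2]);R=np.array([[c,-s,0],[s,c,0],[0,0,1]])
        return np.concatenate([proj(C,R@L+[p[0],p[1],0])[0]-[u,v] for C,u,v,L in O])
    q=least_squares(res,p0,loss="soft_l1");print(name,q.x[:2]*1000,np.degrees(q.x[2]));print(np.round(q.fun.reshape(-1,2),1).tolist() if 0 else np.round(res(q.x).reshape(-1,2),1).tolist());return q.x
E
python3 - <<'E'
from fit import *
# rough
for k,u,v,z in[('sr',395,200,.106),('dr',270,225,.106),('sc',333,210,.072),('sc',630,433,.072),('sk',185,145,.061),('dk',380,230,.061),('sc',405,55,.119),('sc',270,170,.119)]:
    print(k,np.round(atz(*full(k,u,v),z)*1000,1))
h=.0045;w=.05
E
```

```text
sr [ 513.8 -276.   106. ]
dr [ 508.2 -281.9  106. ]
sc [559.1 231.   72. ]
sc [530.2 351.3  72. ]
sk [479.6  12.   61. ]
dk [481.3  14.6  61. ]
sc [517.5 210.4 119. ]
sc [586.4 214.7 119. ]
```

```bash
python3 - <<'E'
from fit import *
for k,u,v,z in[('sr',265,122,.106),('sr',525,275,.106),('dr',118,148,.106),('dr',420,300,.106),('sk',130,97,.061),('sk',268,185,.061)]:
    print(k,np.round(atz(*full(k,u,v),z)*1000,1))
case=fit([('sc',333,210,(-.025,-.062,.072)),('sc',630,433,(-.025,.062,.072)),('sc',258,312,(.025,-.062,.072)),('sc',553,543,(.025,.062,.072)),
 ('dc',122,143,(-.025,.062,.072)),('dc',235,73,(.025,.062,.072)),('dc',410,278,(-.025,-.062,.072)),
 ],[.57,.28,.23],'case')
E
```

```text
sr [ 527.6 -324.5  106. ]
sr [ 499.8 -230.   106. ]
dr [ 494.7 -233.   106. ]
dr [ 521.2 -327.5  106. ]
sk [481.8  -8.6  61. ]
sk [469.8  34.6  61. ]
case [568.72682664 296.69852799] 13.492820610797214
[[-0.1, -0.3], [0.1, -0.2], [-0.6, -0.4], [0.6, 0.5], [-0.2, -0.5], [0.1, -0.1], [0.1, -0.0]]
```

```bash
python3 - <<'E'
from fit import *
a=.0045;w=.05;z=.106
tile=fit([('sr',265,122,(a,-w,z)),('sr',525,277,(a,w,z)),('sr',540,263,(-a,w,z)),
('dr',118,148,(-a,w,z)),('dr',133,130,(a,w,z)),('dr',420,300,(-a,-w,z)),('dr',430,282,(a,-w,z))],[.51,-.28,.28],'tile')
strip=fit([('sr',295,370,(a,.025,z)),('sr',157,297,(a,-.025,z)),('dr',465,100,(a,-.025,z)),('dr',322,38,(a,.025,z))],[.57,-.26,.28],'strip')
print('strip in tile frame',[(strip[:2]-tile[:2])@[np.cos(tile[2]),np.sin(tile[2])],(strip[:2]-tile[:2])@[-np.sin(tile[2]),np.cos(tile[2])]])
b=.025;t=.006;z=.061
# scene sees +x-world side; knob x along (-.27,.96)
kn=fit([('sk',268,187,(b,-t,z)),('sk',100,118,(-b,t*-1,z)) if 0 else ('sk',132,97,(-b,t,z)),('sk',250,212,(b,-t,z)),('sk',107,117,(-b,-t,z)),
('dk',293,205,(b,t,z)),('dk',437,275,(-b,t,z)),('dk',315,188,(b,-t,z)),('dk',457,258,(-b,-t,z))],[.478,.013,1.84],'knob')
case=np.array([.5687,.2967,np.radians(13.49)])
c,s=np.cos(case[2]),np.sin(case[2]);R=np.array([[c,-s],[s,c]])
sp=R@[0,-.082]+case[:2];print('spindle',sp*1e3)
from scipy.optimize import least_squares
O=[full('sc',405,55),full('sc',430,90),full('dc',290,208)]
L=[(.007,.07,.119),(-.007,.07,.119),(-0.007,.07,.119)]
for L2 in ([(-.007,.07,.119),(.007,.07,.119),(.007,.07,.119)],[(.007,.07,.119),(-.007,.07,.119),(-0.007,.07,.119)]):
  def res(p):
    q=[]
    c,s=np.cos(p[0]),np.sin(p[0])
    for (C,u,v),l in zip(O,L2):
        P=np.array([c*l[0]-s*l[1]+sp[0],s*l[0]+c*l[1]+sp[1],l[2]]);q+=list(proj(C,P)[0]-[u,v])
    return q
  q=least_squares(res,[1.4]);print('keeper world yaw',np.degrees(q.x),'angle',q.x-case[2],np.round(q.fun,1))
E
```

```text
tile [ 511.19760228 -278.70860815] 15.377545429070043
[[-0.7, -0.1], [-0.7, 0.4], [-0.1, -0.1], [-1.0, -0.1], [-0.8, -0.2], [-0.2, 0.5], [0.7, 0.1]]
strip [ 576.47304261 -262.60553323] 18.71435218514491
[[0.0, 0.2], [0.1, -0.4], [0.9, 0.1], [-0.8, -0.3]]
strip in tile frame [np.float64(0.06720872603193466), np.float64(-0.0017830525975136068)]
knob [479.07541294  14.70740921] 106.38325229292509
[[-1.1, 3.5], [-0.4, -1.1], [1.1, 0.4], [-0.5, 0.1], [-1.3, 0.6], [-0.3, 1.0], [-0.4, -0.4], [0.8, -0.1]]
spindle [587.82860328 216.96232674]
keeper world yaw [89.39870854] angle [1.32485689] [ 0.   0.2  0.4 -0.9 -0.2 -0.7]
keeper world yaw [88.0207959] angle [1.30080778] [ 6.   6.9 -4.3 -6.2  2.6  1.7]
```

Poses so far (mm): tile (511,−279) at yaw 15.4°, strip tile 67 mm to its +x, case (569,297) at yaw 13.5°, knob (479,15), keeper about 1.32 rad. The grey T (scene 372,245) is the knob, because the other one is blue. The white dotted square at (285,157) is the tile, because the strip is narrow and the third one is red. I'll move above the tile for a wrist look.

Call:
apply_moves(delta_pos=[[-30, -7, -5], [-80, -18, -10], [-130, -30, -15], [-180, -41, -20], [-230, -52, -20], [-265, -60, -20], [-279, -63, -20], [-279, -63, -20], [-279, -63, -20]], spin=[-2, -4, -7, -9, -12, -14, -15.4, -15.4, -15.4], claw=[-0.5, -0.3, -0.2, -0.2, -0.2, -0.2, -0.2, -0.2, -0.2], newtons=40)

```text
clock: 1.68
ee_pos: [0.5121, -0.2784, 0.2513]
tcp_rot: [[-0.266, 0.964, 0.0], [0.964, 0.266, 0.0], [0.0, 0.0, -1.0]]
force: [-0.7, 0.2, -0.5]
grip_width: 0.0513
```

```bash
python3 - <<'E'
from h import *
c=cams.read_camera("wrist");cv2.imwrite("pics/w1.png",c["color"][:,:,::-1])
o=r.get_obs();print(o['ee_pos'],o['tcp_rot'].round(4),o['force'],o['grip_width'],o['joints'])
a=.0045;w=.05
c_,s_=np.cos(.2684),np.sin(.2684)
P=[[.5112+c_*x-s_*y,-.2787+s_*x+c_*y,.106] for x in(-a,a) for y in(-w,w)]
print(proj(c,P))
E
```

```text
[ 0.51222154 -0.27814584  0.25139292] [[-2.662e-01  9.639e-01  1.000e-04]
 [ 9.639e-01  2.662e-01  2.000e-04]
 [ 2.000e-04  2.000e-04 -1.000e+00]] [-0.40731616  0.12787951  0.69813851] 0.051364845358273646 [-6.35277756e-01  3.24654053e-01  1.10927620e-01  1.35712574e+00
  2.37585369e-04  6.66098438e-01]
[[310.27945806 289.39408668]
 [309.66689413 149.9871722 ]
 [322.60809763 289.40301529]
 [323.28670466 149.99811177]]
```

View pics/w1.png

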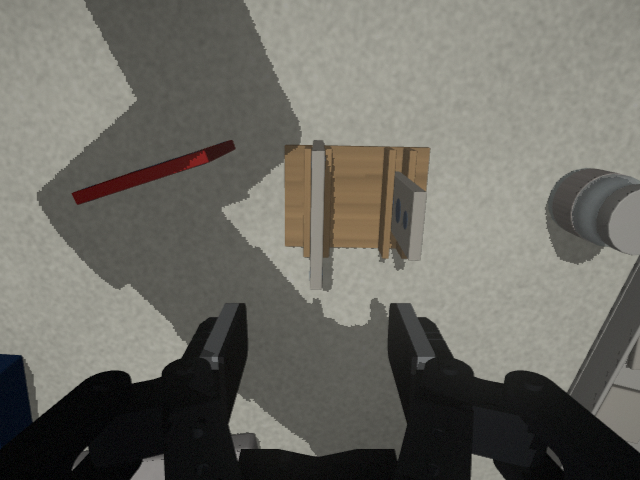

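```bash
python3 - <<'E'
import cv2
im=cv2.imread("pics/w1.png")[130:300,280:440];cv2.imwrite("pics/w1c.png",cv2.resize(im,None,fx=3.5,fy=3.5,interpolation=cv2.INTER_CUBIC))
E
```

```text
(no output)
```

View pics/w1c.png

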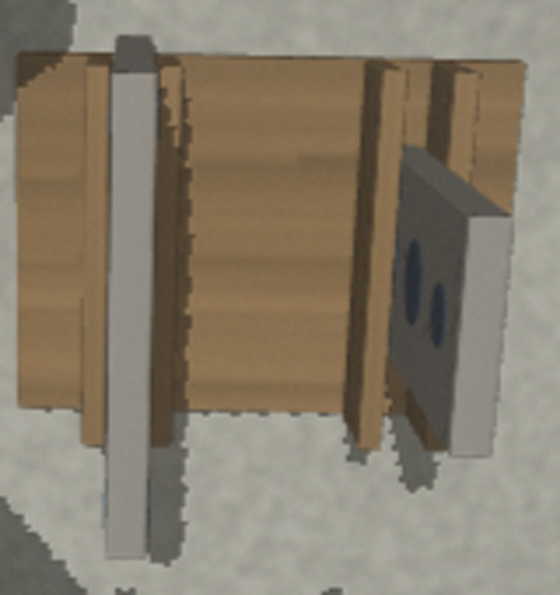

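The wrist crop puts the tile's top edge at (312–325,151) to (310–322,289), within about 1 mm of the prediction, with yaw near 14.6°. Descending to grasp.

Call:
apply_moves(delta_pos=[[0, 0, 30], [0, 0, 75], [0, 0, 115], [0, 0, 145], [0, 0, 165], [0, 0, 175], [0, 0, 175], [0, 0, 175], [0, 0, 175], [0, 0, 175], [0, 0, 175], [0, 0, 175]], spin=[0.8, 0.8, 0.8, 0.8, 0.8, 0.8, 0.8, 0.8, 0.8, 0.8, 0.8, 0.8], claw=[-0.2, -0.2, -0.2, -0.2, -0.2, -0.2, -0.2, 0.3, 1, 1, 1, 1], newtons=40)

```text
clock: 3.22
ee_pos: [0.5126, -0.2795, 0.0773]
tcp_rot: [[-0.252, 0.968, 0.001], [0.968, 0.252, -0.001], [-0.001, 0.001, -1.0]]
force: [-0.0, 0.3, 4.8]
grip_width: 0.0082
```

```bash
python3 - <<'E'
from h import *
c=cams.read_camera("side");crop(c,330,250,130,140,4,"d2.png")
o=r.get_obs();print(o['ee_pos'],o['tcp_rot'].round(4),o['force'],o['moment'],o['grip_width'])
E
```

```text
[ 0.51256219 -0.27946811  0.07733846] [[-0.252   0.9677  0.0015]
 [ 0.9677  0.252  -0.0011]
 [-0.0014  0.0012 -1.    ]] [-0.84828393 -0.06801959  6.08246804] [ 0.06639587  0.20488354 -0.02418223] 0.008442745128622487
```

View pics/d2.png

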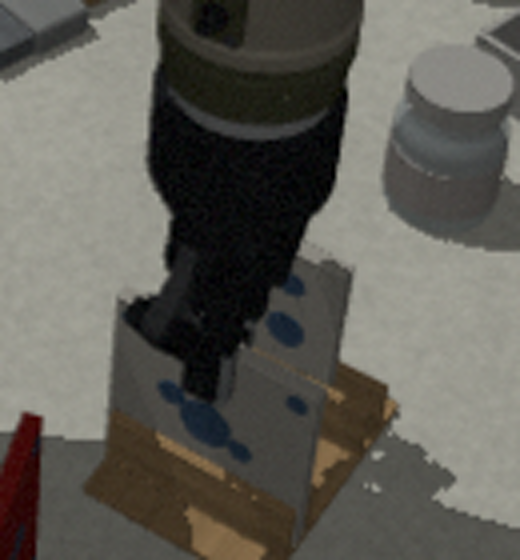

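Call:
apply_moves(delta_pos=[[0, 0, -5], [0, 0, -15], [0, 0, -35], [0, 0, -60], [0, 0, -90], [0, 0, -120], [0, 0, -150], [0, 0, -165], [0, 0, -170], [0, 0, -170]], spin=[0, 0, 0, 0, 0, 0, 0, 0, 0, 0], claw=[1, 1, 1, 1, 1, 1, 1, 1, 1, 1])

```text
clock: 4.53
ee_pos: [0.5118, -0.2789, 0.2456]
tcp_rot: [[-0.252, 0.968, -0.001], [0.968, 0.252, 0.001], [0.001, -0.001, -1.0]]
force: [-0.6, 0.1, -1.9]
grip_width: 0.0082
```

```bash
python3 - <<'E'
from h import *
c=cams.read_camera("side");cv2.imwrite("pics/d3.png",c["color"][:,:,::-1])
o=r.get_obs();print(o['ee_pos'],o['tcp_rot'].round(4),o['force'],o['moment'],o['grip_width'])
R=o['tcp_rot'];
t=np.array([568.7,296.7,250])-1e3*o['ee_pos'];print("delta tool",R.T@t, np.degrees(np.arctan2(R[1,1],R[0,1])))
E
```

```text
[ 0.51161537 -0.27873275  0.24514351] [[-0.252   0.9677 -0.0014]
 [ 0.9677  0.252   0.0011]
 [ 0.0014 -0.0011 -1.    ]] [ 0.040434   -1.04160063 -2.94216434] [-0.02823468 -0.025647    0.00702303] 0.00823725513259964
delta tool [542.48519427 200.24072226  -4.30814346] 14.595355628727873
```

View pics/d3.png

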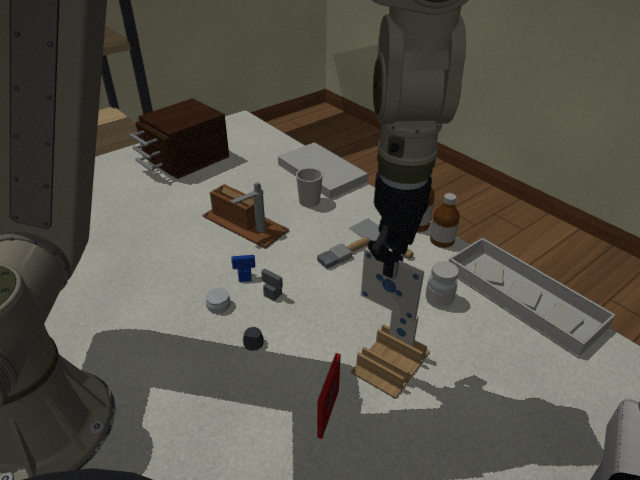

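The tile hangs upright from the gripper at side (390,290), and the strip is still in the rack. Carrying it over the case.

Call:
apply_moves(delta_pos=[[20, 8, -1], [65, 24, -2], [115, 42, -3], [165, 61, -4], [215, 79, -5], [265, 98, -5], [315, 116, -5], [365, 135, -5], [415, 153, -5], [465, 172, -5], [505, 186, -5], [530, 196, -5]], spin=[0, 0, 0, 0, 0, 0.5, 1, 1.1, 1.1, 1.1, 1.1, 1.1], claw=[1, 1, 1, 1, 1, 1, 1, 1, 1, 1, 1, 1])

```text
clock: 6.08
ee_pos: [0.5665, 0.2863, 0.2502]
tcp_rot: [[-0.236, 0.972, -0.002], [0.972, 0.236, -0.0], [0.0, -0.002, -1.0]]
force: [0.2, -1.1, -3.0]
grip_width: 0.0082
```

Call:
apply_moves(delta_pos=[[12, 4, 0], [12, 4, 0], [12, 4, 0], [12, 4, 0]], spin=[0, 0, 0, 0], claw=[1, 1, 1, 1])

```text
clock: 6.58
ee_pos: [0.5693, 0.2947, 0.2515]
tcp_rot: [[-0.232, 0.973, 0.0], [0.973, 0.232, -0.0], [-0.0, 0.0, -1.0]]
force: [0.0, 0.0, -2.2]
grip_width: 0.0086
```

```bash
python3 - <<'E'
from h import *
for n in("scene","side","wrist"):
    c=cams.read_camera(n);cv2.imwrite(f"pics/{n}4.png",c["color"][:,:,::-1])
    if n=="scene":crop(c,340,230,160,160,4,"s4.png")
    if n=="side":crop(c,180,110,130,140,4,"d4.png")
o=r.get_obs();print(o['ee_pos'],o['tcp_rot'].round(4),o['force'],o['moment'],o['grip_width'])
R=o['tcp_rot'];
t=np.array([568.7,296.7,250])-1e3*o['ee_pos'];print("delta tool",R.T@t, np.degrees(np.arctan2(R[1,1],R[0,1])))
E
```

```text
[0.56937209 0.29508267 0.25157991] [[-2.323e-01  9.726e-01  3.000e-04]
 [ 9.726e-01  2.323e-01  0.000e+00]
 [-0.000e+00  3.000e-04 -1.000e+00]] [ 3.59355314e-04  4.67389683e-01 -2.89840939e+00] [-0.01360083  0.00643753  0.03763827] 0.008000941823025055
delta tool [ 1.72927197 -0.27857189  1.57975102] 13.431415715520979
```

View pics/s4.png

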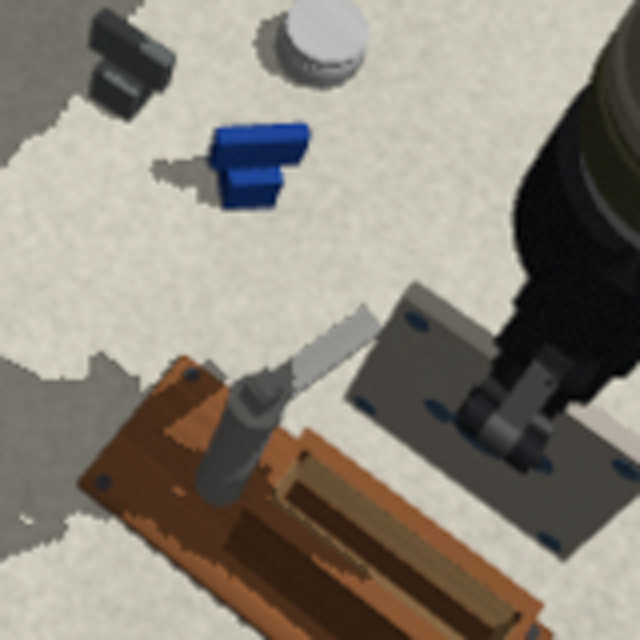

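View pics/d4.png

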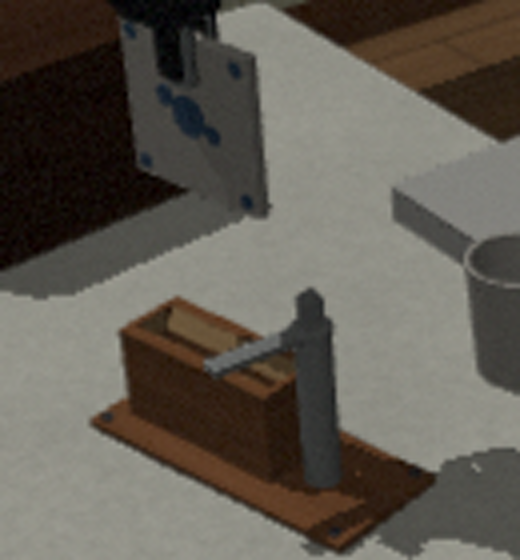

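View pics/wrist4.png

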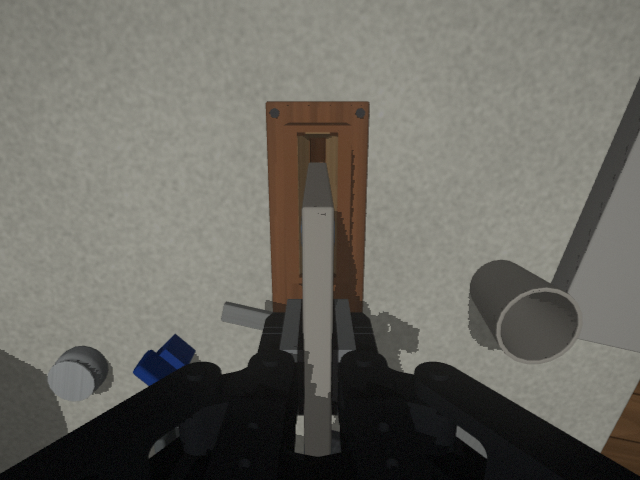

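```bash
python3 - <<'E'
from h import *
c=cams.read_camera("wrist");crop(c,250,90,140,230,3.4,"w4c.png") if 0 else None
im=c["color"][90:320,240:400,::-1];cv2.imwrite("pics/w4c.png",cv2.resize(im,None,fx=3.4,fy=2.6,interpolation=cv2.INTER_CUBIC))
def P(x,y,z,a=np.radians(13.49)):
    return [.5687+np.cos(a)*x-np.sin(a)*y,.2967+np.sin(a)*x+np.cos(a)*y,z]
for n,l in dict(blkL=(-.025,.062,.072),blkR=(.025,.062,.072),mouthL=(-.014,.056,.072),mouthR=(.014,.056,.072),slotL=(-.006,.052,.06),slotR=(.006,.052,.06),floorL=(-.006,.052,.008),floorR=(.006,.052,.008)).items(): print(n,proj(c,P(*l))[0].round(1))
E
```

```text
blkL [283.  126.2]
blkR [351.7 126.1]
mouthL [298.2 134.6]
mouthR [336.5 134.6]
slotL [309.5 139.1]
slotR [325.2 139.1]
floorL [310.5 134.9]
floorR [324.2 134.9]
```

View pics/w4c.png

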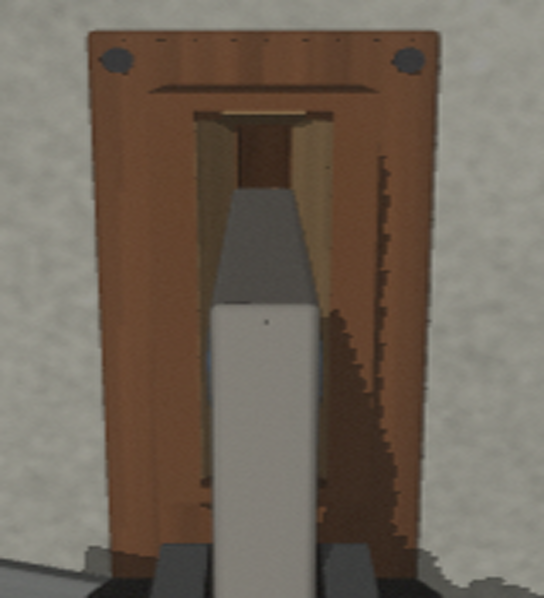

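```bash
python3 - <<'E'
from h import *
c=cams.read_camera("wrist")
a=np.radians(13.49);M=np.array([[np.cos(a),np.sin(a)],[-np.sin(a),np.cos(a)]])
for n,u,v,z in[("tilebot",317.5,162.3,.180),("tiletop",318.2,206.5,.2803),("mouth",317.65,133.1,.072),("slotfar",317.9,139,.06),("slot mid-lower",(240+262/3.4),260,.06)]:
    p=atz(c,u,v,z);print(n,(M@(p[:2]-[.5687,.2967])*1e3).round(2))
o=r.get_obs();print((M@(o['ee_pos'][:2]-[.5687,.2967])*1e3).round(2))
for n,u,v,z in[("near mouthL",240+204/3.4,90+484/2.6,.072),("near mouthR",240+326/3.4,90+484/2.6,.072)]:
    p=atz(c,u,v,z);print(n,(M@(p[:2]-[.5687,.2967])*1e3).round(2))
E
```

```text
tilebot [3.000e-02 4.919e+01]
tiletop [ 0.15 49.46]
mouth [ 0.22 57.24]
slotfar [ 0.43 52.21]
slot mid-lower [ -0.27 -45.62]
[ 0.31 -1.43]
near mouthL [-14.07 -55.16]
near mouthR [ 14.96 -55.17]
```

The tile sits within 0.3 mm of the slot centre in x, and needs +1.7 mm along the slot. I'll go down in stages.

Call:
apply_moves(delta_pos=[[1.7, 0.2, 15], [1.7, 0.2, 40], [1.7, 0.2, 65], [1.7, 0.2, 85], [1.7, 0.2, 98], [1.7, 0.2, 104], [1.7, 0.2, 104]], spin=[0, 0, 0, 0, 0, 0, 0], claw=[1, 1, 1, 1, 1, 1, 1])

```text
clock: 7.7
ee_pos: [0.5689, 0.2976, 0.1471]
tcp_rot: [[-0.233, 0.972, -0.0], [0.972, 0.233, -0.0], [-0.0, -0.0, -1.0]]
force: [0.4, -1.2, -2.8]
grip_width: 0.0086
```

```bash
python3 - <<'E'
from h import *
c=cams.read_camera("scene");crop(c,340,260,160,160,4,"s5.png")
o=r.get_obs();print(o['ee_pos'],o['force'],o['grip_width'])
c=cams.read_camera("wrist");im=c["color"][60:360,220:420,::-1];cv2.imwrite("pics/w5.png",cv2.resize(im,None,fx=3,fy=2,interpolation=cv2.INTER_CUBIC))
E
```

```text
[0.56929454 0.29770291 0.14776349] [-0.09398079 -0.19945316 -2.60848699] 0.008318215697568016
```

View pics/s5.png

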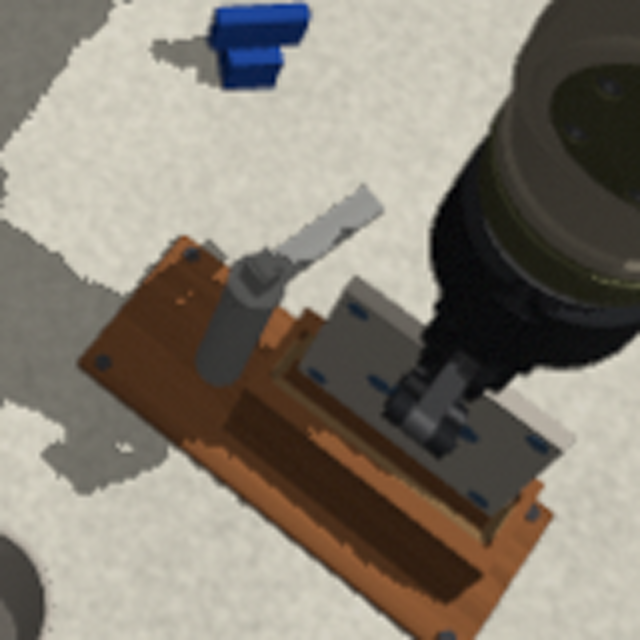

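View pics/w5.png

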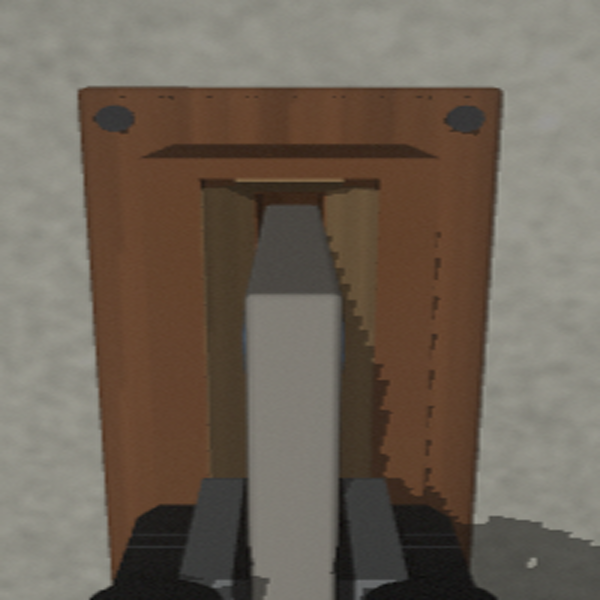

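Centred within about 0.3 mm. Lowering slowly into the slot.

Call:
apply_moves(delta_pos=[[0, 0, 5], [0, 0, 10], [0, 0, 14], [0, 0, 18], [0, 0, 22], [0, 0, 26], [0, 0, 26]], spin=[0, 0, 0, 0, 0, 0, 0], claw=[1, 1, 1, 1, 1, 1, 1])

```text
clock: 8.68
ee_pos: [0.5687, 0.2975, 0.1208]
tcp_rot: [[-0.233, 0.972, -0.001], [0.972, 0.233, -0.0], [-0.0, -0.001, -1.0]]
force: [-0.3, 0.2, -2.7]
grip_width: 0.0086
```

Call:
apply_moves(delta_pos=[[0, 0, 5], [0, 0, 10], [0, 0, 15], [0, 0, 20], [0, 0, 25], [0, 0, 30], [0, 0, 34], [0, 0, 37], [0, 0, 38], [0, 0, 38]], spin=[0, 0, 0, 0, 0, 0, 0, 0, 0, 0], claw=[1, 1, 1, 1, 1, 1, 1, 1, 1, 1])

```text
clock: 9.93
ee_pos: [0.569, 0.2976, 0.0833]
tcp_rot: [[-0.233, 0.972, 0.0], [0.972, 0.233, -0.0], [-0.0, 0.0, -1.0]]
force: [-0.4, -0.8, -1.8]
grip_width: 0.0082
```

Call:
apply_moves(delta_pos=[[0, 0, 1], [0, 0, 2], [0, 0, 3], [0, 0, 3.5], [0, 0, 4], [0, 0, 4]], spin=[0, 0, 0, 0, 0, 0], claw=[1, 1, 1, 1, 1, 1])

```text
clock: 10.68
ee_pos: [0.569, 0.2976, 0.0794]
tcp_rot: [[-0.234, 0.972, 0.0], [0.972, 0.234, 0.0], [-0.0, 0.0, -1.0]]
force: [-1.1, 0.8, -1.7]
grip_width: 0.0086
```

Call:
apply_moves(delta_pos=[[0, 0, 0.5], [0, 0, 1], [0, 0, 1.5], [0, 0, 1.5]], spin=[0, 0, 0, 0], claw=[1, 1, 1, 1])

```text
clock: 11.18
ee_pos: [0.5692, 0.2977, 0.0794]
tcp_rot: [[-0.234, 0.972, 0.001], [0.972, 0.234, 0.0], [0.0, 0.001, -1.0]]
force: [-3.5, -0.1, 7.6]
grip_width: 0.0085
```

It made contact at exactly the predicted home height (TCP 79.4 mm against 79.3). Relaxing, opening and retreating.

Call:
apply_moves(delta_pos=[[0, 0, -1], [0, 0, -1], [0, 0, -1], [0, 0, -1], [0, 0, -1], [0, 0, -15], [0, 0, -50], [0, 0, -100], [0, 0, -140], [0, 0, -165], [0, 0, -170], [0, 0, -170]], spin=[0, 0, 0, 0, 0, 0, 0, 0, 0, 0, 0, 0], claw=[0.7, 0.4, 0.1, -0.2, -0.2, -0.2, -0.2, -0.2, -0.2, -0.2, -0.2, -0.2])

```text
clock: 12.68
ee_pos: [0.5689, 0.2975, 0.2478]
tcp_rot: [[-0.233, 0.972, 0.0], [0.972, 0.233, 0.0], [-0.0, 0.0, -1.0]]
force: [0.4, -0.3, -1.5]
grip_width: 0.0514
```

```bash
python3 - <<'E'
from h import *
c=cams.read_camera("side");crop(c,180,160,130,100,5,"d6.png")
c=cams.read_camera("wrist");cv2.imwrite("pics/w6.png",c["color"][:,:,::-1])
o=r.get_obs();print(o['ee_pos'],o['force'],o['grip_width'],o['joints'])
E
```

```text
[0.56836542 0.29733106 0.24633936] [-4.47432541e-01  1.42283794e-01 -7.16511975e-05] 0.05122637196465891 [ 3.56951227e-01  4.47639952e-01  2.79836065e-01  1.40532767e+00
 -2.86058895e-05  1.69217107e+00]
```

View pics/d6.png

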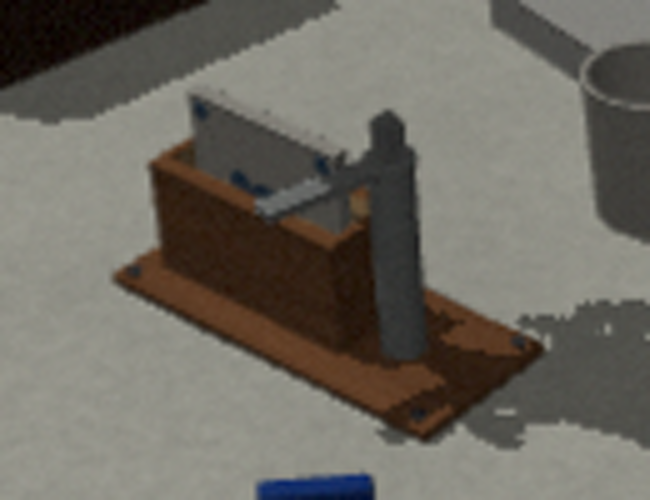

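View pics/w6.png

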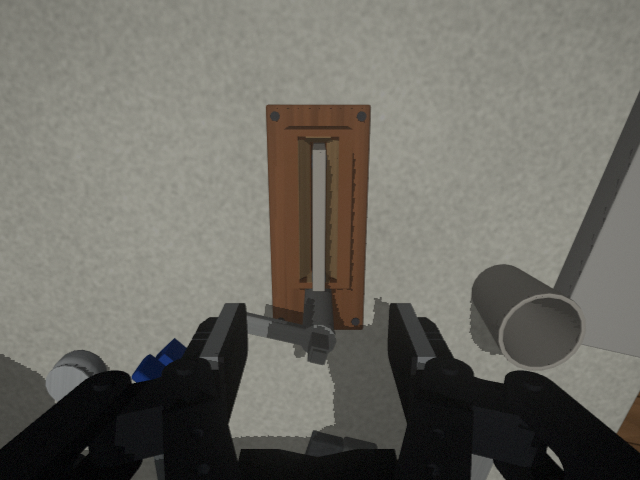

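The tile is home: in the side crop its top edge sits 36 mm proud, and the keeper has not moved. Next I'll view the grey knob from above.

Call:
apply_moves(delta_pos=[[-25, -15, 0], [-70, -42, 0], [-120, -72, 0], [-170, -102, 0], [-215, -129, 0], [-244, -147, 0], [-254, -153, 0], [-254, -153, 0], [-254, -153, 0]], spin=[0, -1, -2, -3, -3, -3, -3, -3, -3], claw=[-0.2, -0.2, -0.2, -0.2, -0.2, -0.2, -0.2, -0.2, -0.2])

```text
clock: 13.9
ee_pos: [0.4797, 0.0158, 0.2474]
tcp_rot: [[-0.285, 0.959, -0.0], [0.959, 0.285, 0.0], [0.001, -0.0, -1.0]]
force: [-0.4, 0.9, 0.8]
grip_width: 0.0511
```

```bash
python3 - <<'E'
from h import *
c=cams.read_camera("wrist");crop(c,200,100,240,180,3.3,"w7.png")
o=r.get_obs();print(o['ee_pos'],o['tcp_rot'].round(4),np.degrees(np.arctan2(o['tcp_rot'][1,1],o['tcp_rot'][0,1])))
a=np.radians(106.4);R=np.array([[np.cos(a),-np.sin(a)],[np.sin(a),np.cos(a)]])
for x,y in[(.025,.006),(.025,-.006),(-.025,-.006),(-.025,.006)]:
    p=R@[x,y]+[.4791,.0147];q=proj(c,[*p,.061])[0];print(q.round(1),((q-[200,100])*3.3).round())
E
```

```text
[0.47978882 0.01587242 0.24751484] [[-2.855e-01  9.584e-01 -3.000e-04]
 [ 9.584e-01  2.855e-01  3.000e-04]
 [ 4.000e-04 -2.000e-04 -1.000e+00]] 16.585788553019267
[309. 179.] [360. 261.]
[324.5 179.1] [411. 261.]
[324. 241.] [409. 465.]
[309.1 241. ] [360. 465.]
```

View pics/w7.png

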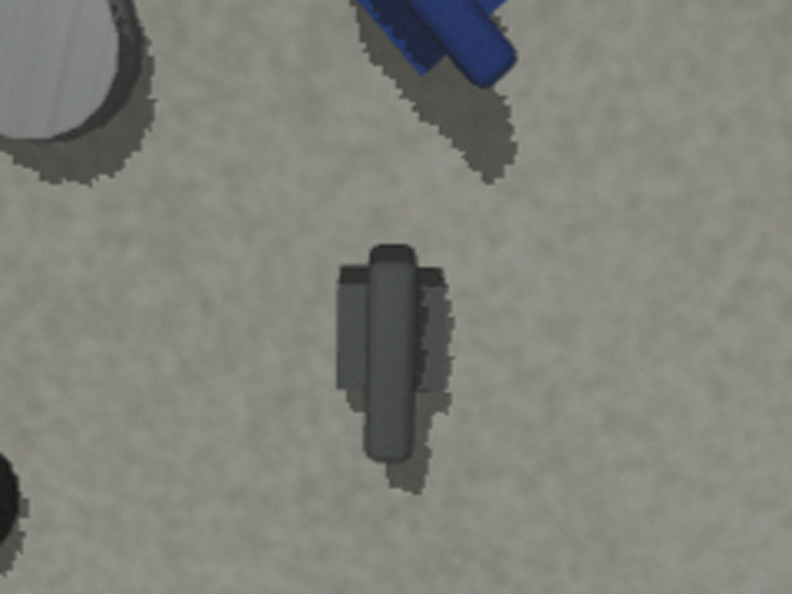

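The grey knob is centred in the crop at (391,362), with its bar leaning about 1.3° from the tool x axis. The blue look-alike is well clear at the top. Descending to grip.

Call:
apply_moves(delta_pos=[[-0.9, 0.4, 30], [-0.9, 0.4, 75], [-0.9, 0.4, 120], [-0.9, 0.4, 160], [-0.9, 0.4, 190], [-0.9, 0.4, 207], [-0.9, 0.4, 213], [-0.9, 0.4, 213], [-0.9, 0.4, 213], [-0.9, 0.4, 213], [-0.9, 0.4, 213], [-0.9, 0.4, 213]], spin=[1.3, 1.3, 1.3, 1.3, 1.3, 1.3, 1.3, 1.3, 1.3, 1.3, 1.3, 1.3], claw=[-0.2, -0.2, -0.2, -0.2, -0.2, -0.2, -0.2, 0.3, 1, 1, 1, 1], newtons=40)

```text
clock: 15.45
ee_pos: [0.4811, 0.0141, 0.0357]
tcp_rot: [[-0.262, 0.965, 0.002], [0.965, 0.262, 0.0], [-0.0, 0.002, -1.0]]
force: [0.8, 0.7, 5.8]
grip_width: 0.0108
```

```bash
python3 - <<'E'
from h import *
c=cams.read_camera("side");crop(c,210,200,120,120,5,"d8.png")
o=r.get_obs();print(o['ee_pos'],o['tcp_rot'].round(4),o['force'],o['grip_width'])
E
```

```text
[0.48104587 0.01413005 0.03569953] [[-2.622e-01  9.650e-01  2.100e-03]
 [ 9.650e-01  2.622e-01  1.000e-04]
 [-5.000e-04  2.000e-03 -1.000e+00]] [0.17873201 0.2238555  6.18387641] 0.011152802380065689
```

View pics/d8.png

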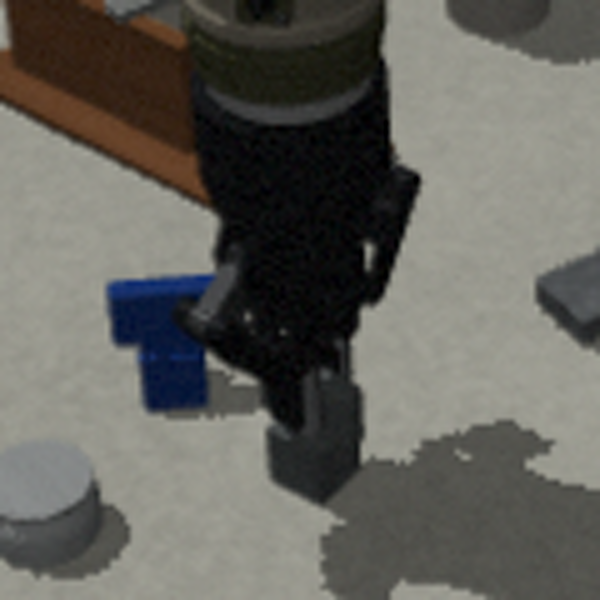

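Knob gripped (11 mm, bar 12 mm). I'll measure the spindle and keeper angle from the earlier wrist view w6.

```bash
python3 - <<'E'
from h import *
import json
im=cv2.imread("pics/w6.png")[280:370,230:370];cv2.imwrite("pics/w6c.png",cv2.resize(im,None,fx=5.5,fy=5.5,interpolation=cv2.INTER_CUBIC))
c=cams.read_camera("wrist");o=r.get_obs();R=o['tcp_rot']
t=R.T@(c['xyz']-o['ee_pos']);A=R.T@c['attitude'];print(t,A)
# predicted in w6
a=np.arctan2(.233,.972);R6=np.array([[-np.sin(a),np.cos(a),0],[np.cos(a),np.sin(a),0],[0,0,-1]]);p6=np.array([.56837,.29733,.24634])
c6=dict(vfov=c['vfov'],cx=c['cx'],cy=c['cy'],xyz=p6+R6@t,attitude=R6@A)
import pickle;pickle.dump((t,A,c6),open("cam6.pkl","wb"))
k=np.radians(89.4)
def S(x,y,z):return [.5878+np.cos(k)*x-np.sin(k)*y,.2180+np.sin(k)*x+np.cos(k)*y,z]
for n,l in dict(top1=(.0045,.0045,.141),top2=(-.0045,.0045,.141),top3=(-.0045,-.0045,.141),top4=(.0045,-.0045,.141),s1=(.006,.006,.138),s2=(-.006,.006,.138),s3=(-.006,-.006,.138),s4=(.006,-.006,.138),b1=(.007,.07,.119),b2=(-.007,.07,.119),b3=(.007,.02,.119),b4=(-.007,.02,.119)).items():
    q=proj(c6,S(*l))[0];print(n,((q-[230,280]+.5)*5.5-.5).round(0))
E
```

```text
[ 0.07674931 -0.0004114  -0.14253016] [[ 4.58489604e-04  9.55004165e-01  2.96592033e-01]
 [ 9.99999890e-01 -4.68309119e-04 -3.79389605e-05]
 [ 1.02664888e-04  2.96592018e-01 -9.55004275e-01]]
top1 [461. 390.]
top2 [443. 453.]
top3 [516. 469.]
top4 [534. 406.]
s1 [453. 363.]
s2 [429. 447.]
s3 [524. 468.]
s4 [549. 385.]
b1 [-35. 168.]
b2 [-55. 264.]
b3 [350. 254.]
b4 [325. 348.]
```

View pics/w6c.png

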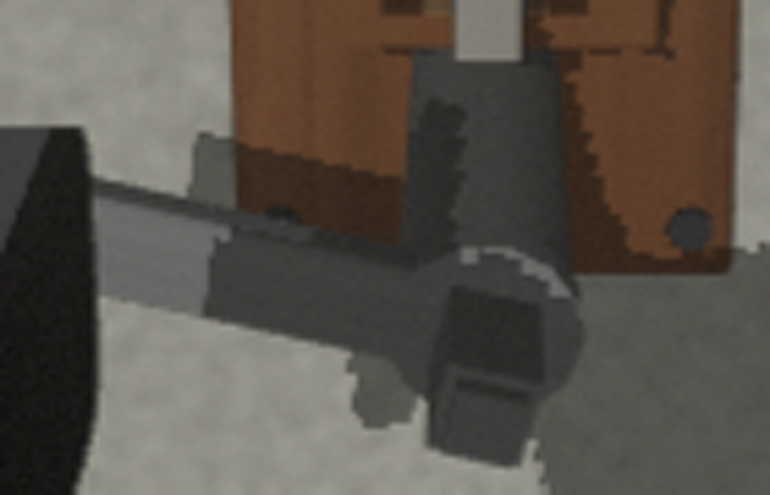

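Call:
apply_moves(delta_pos=[[0, 0, -10], [0, 0, -35], [0, 0, -75], [0, 0, -120], [0, 0, -160], [0, 0, -185], [0, 0, -190], [0, 0, -190]], spin=[0, 0, 0, 0, 0, 0, 0, 0], claw=[1, 1, 1, 1, 1, 1, 1, 1])

```text
clock: 16.55
ee_pos: [0.4798, 0.0141, 0.2243]
tcp_rot: [[-0.262, 0.965, -0.001], [0.965, 0.262, -0.0], [0.0, -0.001, -1.0]]
force: [-0.5, -0.4, -1.0]
grip_width: 0.011
```

Call:
apply_moves(delta_pos=[[10, 9, 0], [30, 28, 0], [55, 51, 0], [80, 74, 0], [105, 97, 0], [130, 120, 0], [148, 137, 0], [160, 148, 0], [167, 154, 0], [169, 156, 0], [169, 156, 0], [169, 156, 0]], spin=[-4, -12, -21, -30, -39, -48, -57, -65, -71, -74.2, -74.2, -74.2], claw=[1, 1, 1, 1, 1, 1, 1, 1, 1, 1, 1, 1])

```text
clock: 18.05
ee_pos: [0.5858, 0.2178, 0.2236]
tcp_rot: [[-1.0, 0.012, -0.002], [0.012, 1.0, -0.001], [0.002, -0.001, -1.0]]
force: [0.0, -0.0, -0.5]
grip_width: 0.0114
```

```bash
python3 - <<'E'
from h import *
for n in("scene","side","wrist"):
    c=cams.read_camera(n);cv2.imwrite(f"pics/{n}9.png",c["color"][:,:,::-1])
    if n=="scene":crop(c,340,230,160,120,5,"s9.png")
    if n=="side":crop(c,190,110,120,100,6,"d9.png")
o=r.get_obs();print(o['ee_pos'],o['tcp_rot'].round(4),o['force'],o['joints'])
print(np.degrees(np.arctan2(o['tcp_rot'][1,1],o['tcp_rot'][0,1])))
E
```

```text
[0.58622267 0.21784169 0.22456834] [[-9.999e-01  1.130e-02 -4.000e-04]
 [ 1.130e-02  9.999e-01 -2.000e-04]
 [ 4.000e-04 -2.000e-04 -1.000e+00]] [ 0.63638278 -0.10578395  0.12408166] [ 2.27563813e-01  4.15604202e-01  1.78133749e-01  1.33371795e+00
 -9.71676925e-05  2.38847439e-01]
89.353498861395
```

View pics/s9.png

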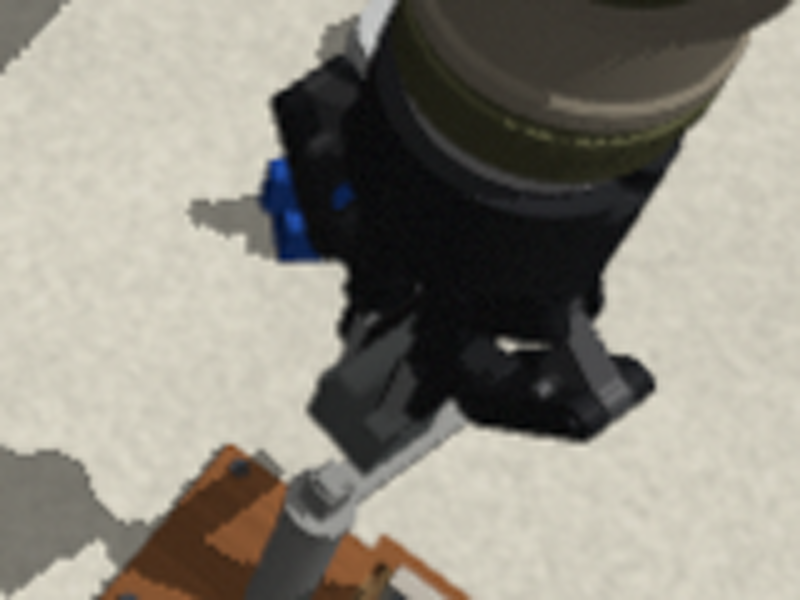

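View pics/d9.png

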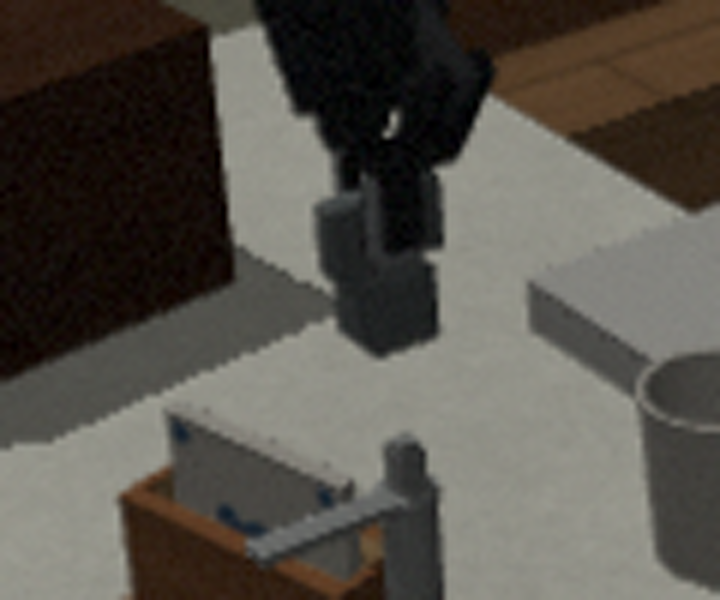

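View pics/wrist9.png

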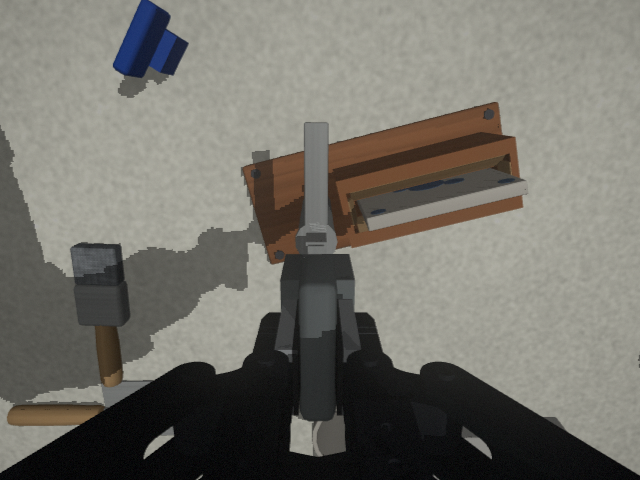

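```bash
python3 - <<'E'
from h import *
im=cv2.imread("pics/wrist9.png")[110:430,250:390];cv2.imwrite("pics/w9a.png",cv2.resize(im[:190],None,fx=5,fy=3.15,interpolation=cv2.INTER_CUBIC));cv2.imwrite("pics/w9b.png",cv2.resize(im[135:],None,fx=5,fy=3.15,interpolation=cv2.INTER_CUBIC))
E
```

```text
(no output)
```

View pics/w9a.png

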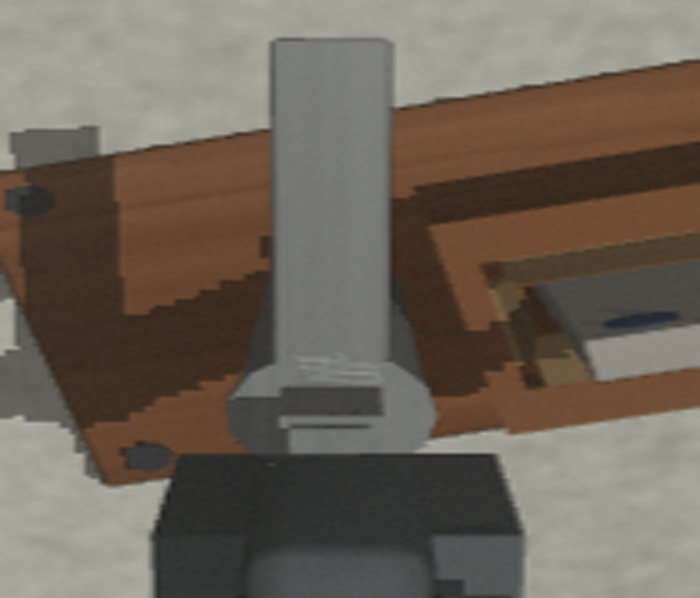

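View pics/w9b.png

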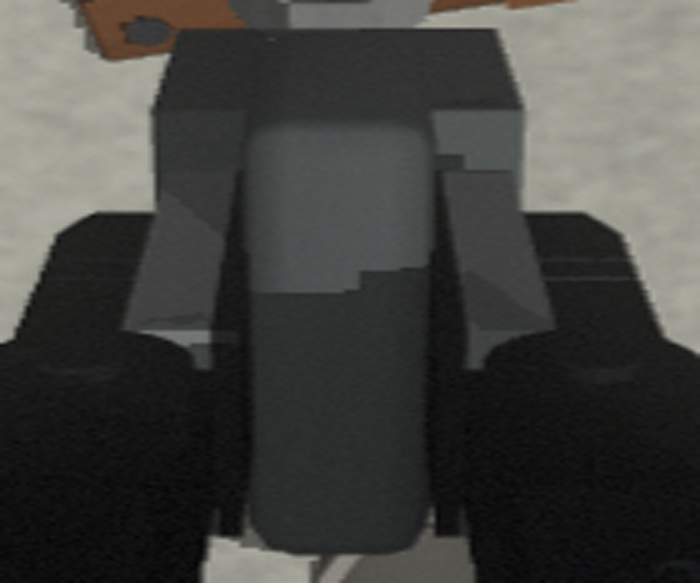

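```bash
python3 - <<'E'
from h import *
c=cams.read_camera("wrist");o=r.get_obs();R=o['tcp_rot'];p0=o['ee_pos'];print(p0)
def F(u,v,b=0): return (u+.5)/5-.5+250,(v+.5)/3.15-.5+110+b
def T(n,u,v,z,b=0):
    p=atz(c,*F(u,v,b),z);print(n,(p*1e3).round(1),"tool",((R.T@(p-p0))*1e3).round(2))
T("bar tip L",272,40,.119);T("bar tip R",392,40,.119);T("bar base L",276,355,.119);T("bar base R",388,355,.119)
T("hub L",228,412,.119);T("hub R",436,412,.119)
T("knob fb L",180,455,.189);T("knob fb R",497,455,.189)
T("knob ft L",155,534,.219);T("knob ft R",523,534,.219)
T("bartop near",339.5,125,.250,135);T("bartop far",339,553,.250,135)
for z in(.138,):T("spin near top edge L",281,388,z);T("R",383,388,z)
E
```

```text
[0.58629324 0.21787146 0.22471146]
bar tip L [517.6 212.  119. ] tool [ 68.58  -6.58 105.72]
bar tip R [517.8 225.5 119. ] tool [ 68.58   6.83 105.72]
bar base L [575.4 211.4 119. ] tool [ 10.81  -6.61 105.71]
bar base R [575.5 224.8 119. ] tool [ 10.82   6.8  105.71]
hub L [586.7 205.3 119. ] tool [ -0.53 -12.53 105.71]
hub R [586.9 230.6 119. ] tool [ -0.52  12.71 105.71]
knob fb L [571.3 205.  189. ] tool [ 14.87 -13.04  35.71]
knob fb R [571.6 232.9 189. ] tool [14.88 14.85 35.71]
knob ft L [570.8 205.3 219. ] tool [ 15.34 -12.75   5.71]
knob ft R [571.1 232.7 219. ] tool [15.36 14.68  5.71]
bartop near [559.8 219.2 250. ] tool [ 26.47   1.   -25.29]
bartop far [608.2 218.6 250. ] tool [-21.88   0.99 -25.29]
spin near top edge L [576.4 212.4 138. ] tool [ 9.8  -5.53 86.71]
R [576.5 223.8 138. ] tool [ 9.81  5.84 86.71]
```

The knob's hub centre is at tool (+1.1, +0.9) and the spindle at (−1.5, +0.1), with yaw aligned. I'll correct by (−2.6, −0.8) and descend to just above the spindle.

Call:
apply_moves(delta_pos=[[-2.6, -0.8, 5], [-2.6, -0.8, 20], [-2.6, -0.8, 35], [-2.6, -0.8, 42], [-2.6, -0.8, 44], [-2.6, -0.8, 44]], spin=[0, 0, 0, 0, 0, 0], claw=[1, 1, 1, 1, 1, 1])

```text
clock: 19.0
ee_pos: [0.5891, 0.2174, 0.1809]
tcp_rot: [[-1.0, 0.01, 0.0], [0.01, 1.0, -0.0], [-0.0, -0.0, -1.0]]
force: [-0.6, -0.1, -0.9]
grip_width: 0.0113
```

```bash
python3 - <<'E'
from h import *
for n in("scene","side","wrist"):
    c=cams.read_camera(n)
    if n=="scene":crop(c,370,280,80,80,7,"s10.png")
    if n=="side":crop(c,220,140,70,80,7,"d10.png")
    if n=="wrist":
        im=c["color"][80:270,250:390,::-1];cv2.imwrite("pics/w10.png",cv2.resize(im,None,fx=5,fy=3.15,interpolation=cv2.INTER_CUBIC))
o=r.get_obs();print(o['ee_pos'],o['force'],np.degrees(np.arctan2(o['tcp_rot'][1,1],o['tcp_rot'][0,1])))
E
```

```text
[0.58936388 0.21741204 0.18145017] [ 1.57149443 -0.1657984  -0.73800794] 89.40258997697458
```

View pics/s10.png

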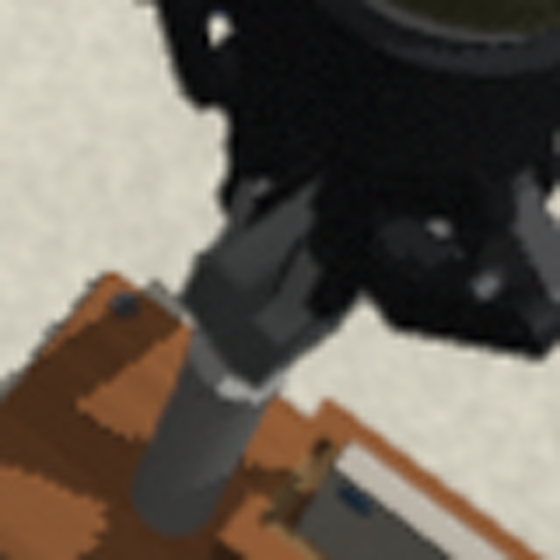

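View pics/d10.png

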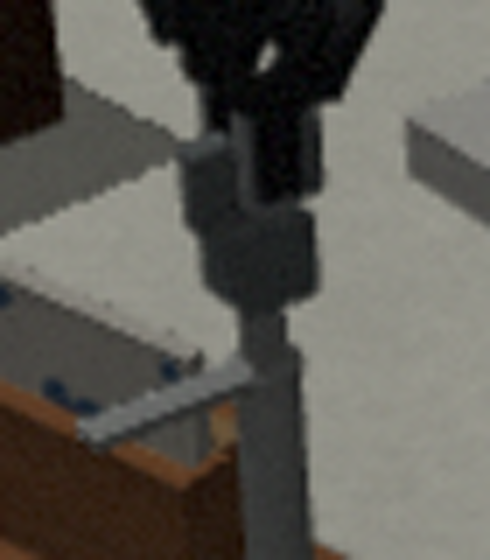

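View pics/w10.png

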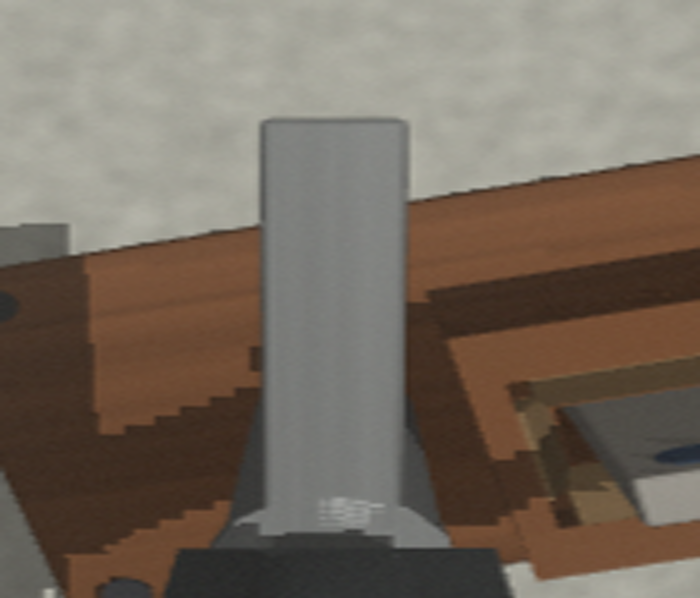

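```bash
python3 - <<'E'
from h import *
c=cams.read_camera("wrist");o=r.get_obs();R=o['tcp_rot'];p0=o['ee_pos'];print(p0,R.T@(c['xyz']-p0))
def T(n,u,v,z):
    p=atz(c,(u+.5)/5-.5+250,(v+.5)/3.15-.5+80,z);print(n,(p*1e3).round(1),"tool",((R.T@(p-p0))*1e3).round(2))
T("tip",335,119,.119);T("base",333.5,480,.119);T("knob",338.5,548,p0[2]-.0357);T("spinface",335,533,.119)
E
```

```text
[0.5893398  0.21739238 0.18139895] [ 0.07629943  0.00099252 -0.14254288]
tip [517.4 218.7 119. ] tool [72.02  0.57 62.32]
base [572.3 218.  119. ] tool [17.13  0.42 62.38]
knob [574.4 218.5 145.7] tool [14.95  0.93 35.68]
spinface [581.1 218.1 119. ] tool [ 8.3   0.57 62.39]
```

Updated check: the knob centre is at (588.4, 218.5) and the spindle at about (587.5, 218.1). I'll nudge by (+0.8, −0.4) and enter gently.

Call:
apply_moves(delta_pos=[[0.8, -0.4, 0], [0.8, -0.4, 1], [0.8, -0.4, 3], [0.8, -0.4, 5], [0.8, -0.4, 7], [0.8, -0.4, 9], [0.8, -0.4, 9]], spin=[0, 0, 0, 0, 0, 0, 0], claw=[1, 1, 1, 1, 1, 1, 1])

```text
clock: 20.08
ee_pos: [0.588, 0.2169, 0.1715]
tcp_rot: [[-1.0, 0.01, -0.0], [0.01, 1.0, -0.0], [0.0, -0.0, -1.0]]
force: [0.6, 0.8, -0.4]
grip_width: 0.0112
```

Call:
apply_moves(delta_pos=[[0, 0, 1.5], [0, 0, 3], [0, 0, 4.5], [0, 0, 6], [0, 0, 8], [0, 0, 8]], spin=[0, 0, 0, 0, 0, 0], claw=[1, 1, 1, 1, 1, 1])

```text
clock: 20.82
ee_pos: [0.588, 0.2169, 0.1636]
tcp_rot: [[-1.0, 0.01, -0.0], [0.01, 1.0, -0.0], [0.0, -0.0, -1.0]]
force: [0.1, 0.0, 0.2]
grip_width: 0.0112
```

Freely on. About 9 mm remains, with seating expected at TCP z ≈ 154.7 mm.

Call:
apply_moves(delta_pos=[[0, 0, 2], [0, 0, 4], [0, 0, 6], [0, 0, 7.5], [0, 0, 8.5], [0, 0, 9.5], [0, 0, 10], [0, 0, 10]], spin=[0, 0, 0, 0, 0, 0, 0, 0], claw=[1, 1, 1, 1, 1, 1, 1, 1])

```text
clock: 21.82
ee_pos: [0.5882, 0.2169, 0.1547]
tcp_rot: [[-1.0, 0.01, 0.001], [0.01, 1.0, 0.0], [-0.001, 0.0, -1.0]]
force: [-1.6, -0.5, 4.9]
grip_width: 0.0112
```

```bash
python3 - <<'E'
from h import *
c=cams.read_camera("side");crop(c,210,140,80,90,7,"d11.png")
o=r.get_obs();print(o['ee_pos'],o['force'],o['moment'],o['joints'])
E
```

```text
[0.58825309 0.21689689 0.15468141] [-1.45298551 -0.98125599  5.36533318] [-0.10461873  0.48294587  0.05796616] [ 2.25364120e-01  4.42692294e-01  4.75023139e-02  1.17471700e+00
 -1.31958936e-04  2.35834063e-01]
```

View pics/d11.png

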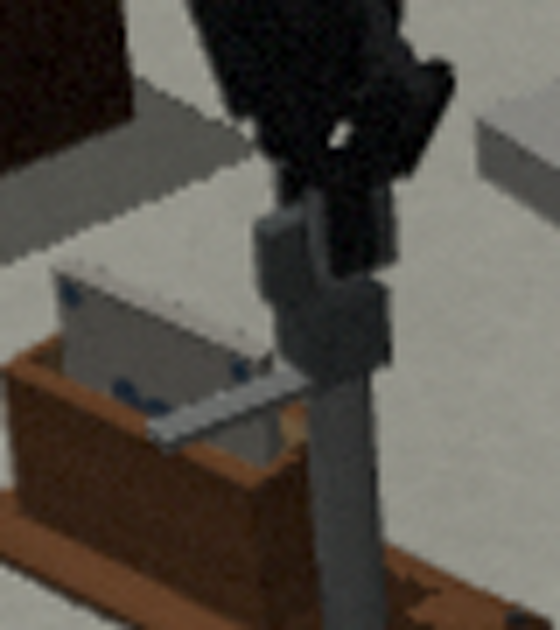

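The knob is fully seated: it stopped at TCP z 154.7 mm with about 5 N, as predicted. Now I'll turn clockwise with +spin, compensating the knob's offset from the tool axis.

Call:
apply_moves(delta_pos=[[0.1, -0.1, -0.5], [0.2, -0.2, -0.5], [0.4, -0.2, -0.5], [0.5, -0.3, -0.5], [0.7, -0.3, -0.5], [0.8, -0.3, -0.5], [0.9, -0.3, -0.5], [1.1, -0.3, -0.5], [1.2, -0.2, -0.5], [1.4, -0.2, -0.5], [1.4, -0.2, -0.5]], spin=[7, 14, 21, 28, 35, 42, 49, 56, 63, 70, 70], claw=[1, 1, 1, 1, 1, 1, 1, 1, 1, 1, 1])

```text
clock: 23.25
ee_pos: [0.588, 0.2166, 0.1548]
tcp_rot: [[-0.333, 0.943, 0.003], [0.943, 0.333, -0.0], [-0.001, 0.003, -1.0]]
force: [2.9, -0.5, -0.1]
grip_width: 0.0111
```

```bash
python3 - <<'E'
from h import *
c=cams.read_camera("side");crop(c,195,140,95,90,6,"d12.png")
c=cams.read_camera("wrist");crop(c,200,60,240,200,3,"w12.png")
o=r.get_obs();print(o['ee_pos'],o['force'],o['moment'],np.degrees(np.arctan2(o['tcp_rot'][1,1],o['tcp_rot'][0,1])))
E
```

```text
[0.58798975 0.21663203 0.15474666] [ 4.30671797 -1.02419773  0.89875221] [-0.21920284 -0.93366353  0.02487009] 19.5035601392549
```

View pics/d12.png

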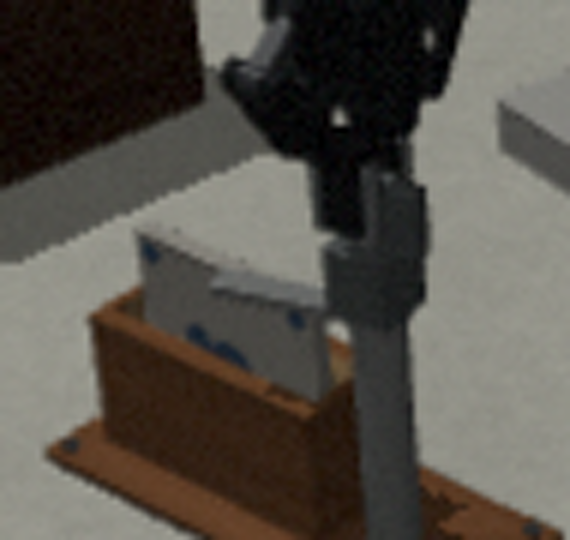

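View pics/w12.png

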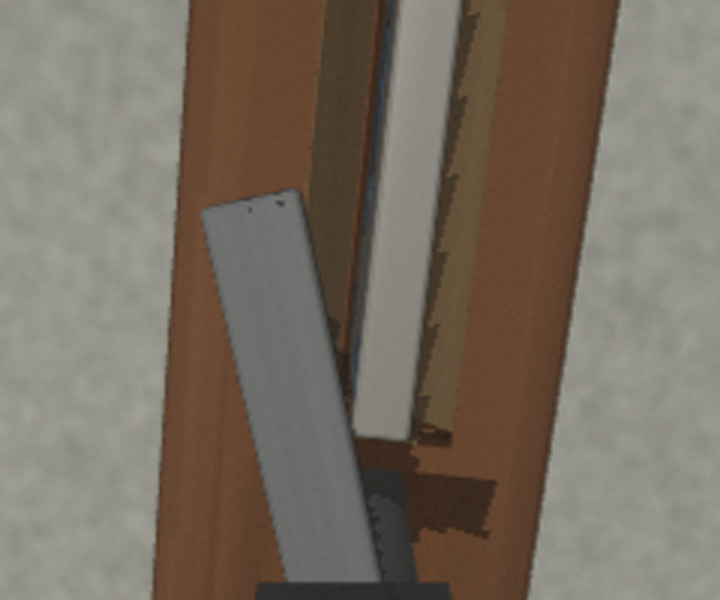

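The bar lags the knob by about 14°, which is bore play, and has about 20° to go. Continuing to the stop.

Call:
apply_moves(delta_pos=[[0.1, 0.2, 0], [0.2, 0.2, 0], [0.3, 0.1, 0], [0.3, 0, 0], [0.3, 0, 0]], spin=[5, 10, 14, 17, 17], claw=[1, 1, 1, 1, 1])

```text
clock: 23.98
ee_pos: [0.5879, 0.2167, 0.1547]
tcp_rot: [[-0.043, 0.999, 0.002], [0.999, 0.043, -0.0], [-0.001, 0.002, -1.0]]
force: [5.4, -1.1, 0.9]
grip_width: 0.0115
```

```bash
python3 - <<'E'
from h import *
c=cams.read_camera("wrist");crop(c,200,60,240,200,3,"w13.png")
o=r.get_obs();print(o['ee_pos'],o['force'],o['moment'],np.degrees(np.arctan2(o['tcp_rot'][1,1],o['tcp_rot'][0,1])))
E
```

```text
[0.58790599 0.21668794 0.15476434] [ 4.95578075 -1.7542986   1.01155802] [-0.45212111 -1.137892   -0.01716111] 2.4943944796811484
```

View pics/w13.png

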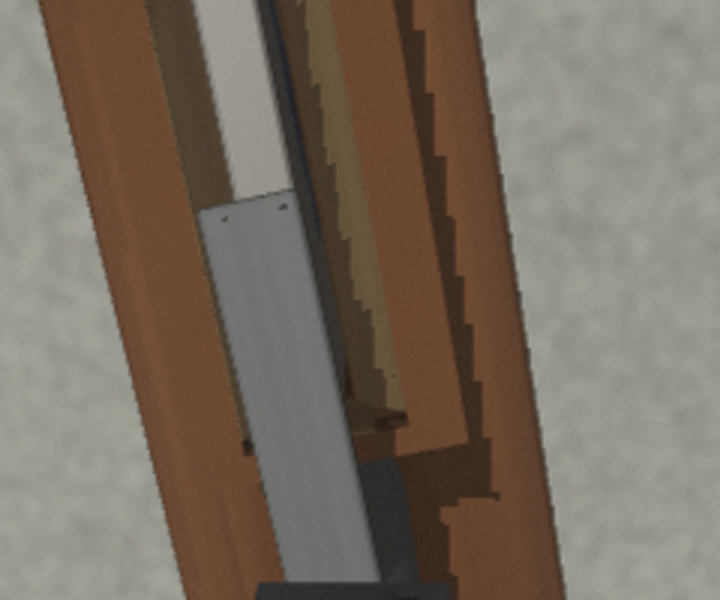

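About 3° left. Finishing on to the stop in small steps.

Call:
apply_moves(delta_pos=[[0, 0, 0], [0, 0.1, 0], [0, 0.2, 0], [0, 0.2, 0]], spin=[1, 2, 3, 3], claw=[1, 1, 1, 1])

```text
clock: 24.52
ee_pos: [0.5879, 0.2167, 0.1547]
tcp_rot: [[0.009, 1.0, 0.002], [1.0, -0.009, -0.001], [-0.001, 0.002, -1.0]]
force: [5.4, -1.8, 0.7]
grip_width: 0.0115
```

```bash
python3 - <<'E'
from h import *
c=cams.read_camera("wrist");crop(c,200,60,240,200,3,"w14.png")
o=r.get_obs();print(o['ee_pos'],o['force'],o['moment'],np.degrees(np.arctan2(o['tcp_rot'][1,1],o['tcp_rot'][0,1])))
E
```

```text
[0.58792315 0.21669021 0.15474898] [ 4.57147632 -1.30946683  0.94895809] [-0.48697431 -1.06965317  0.11803317] -0.4867613077142309
```

View pics/w14.png

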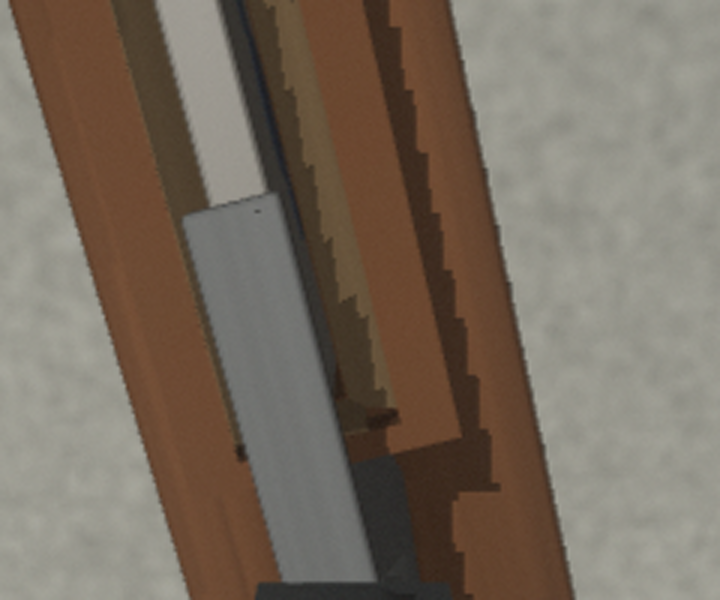

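Call:
apply_moves(delta_pos=[[0, 0, 0], [0, 0, 0], [0, 0, 0]], spin=[1, 2, 2], claw=[1, 1, 1])

```text
clock: 24.95
ee_pos: [0.5879, 0.2167, 0.1548]
tcp_rot: [[0.043, 0.999, 0.002], [0.999, -0.043, -0.001], [-0.001, 0.002, -1.0]]
force: [4.9, -2.7, 1.4]
grip_width: 0.0107
```

```bash
python3 - <<'E'
from h import *
c=cams.read_camera("wrist");crop(c,200,60,240,200,3,"w15.png")
o=r.get_obs();print(o['ee_pos'],o['force'],o['moment'],np.degrees(np.arctan2(o['tcp_rot'][1,1],o['tcp_rot'][0,1])))
E
```

```text
[0.58791246 0.21669427 0.15475042] [ 5.67837346 -1.96450735  1.2970863 ] [-0.53163518 -1.08844208  0.19498419] -2.4743490536032486
```

View pics/w15.png

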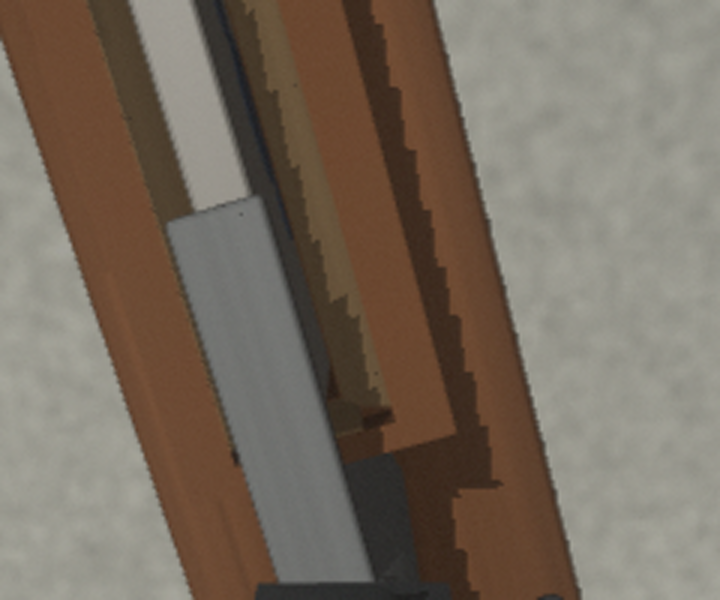

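At the stop: the keeper lies along the tile and the moment rises while the bar no longer moves relative to the case. I'll relax the twist, open and lift away.

Call:
apply_moves(delta_pos=[[0, 0.2, 0], [0, 0.3, 0], [0, 0.3, 0], [0, 0.3, 0], [0, 0.3, 0], [0, 0.3, 0], [0, 0, -10], [0, 0, -40], [0, 0, -80], [0, 0, -110], [0, 0, -120], [0, 0, -120]], spin=[-2, -3, -3, -3, -3, -3, -3, -3, -3, -3, -3, -3], claw=[1, 0.8, 0.5, 0.2, -0.1, -0.1, -0.1, -0.1, -0.1, -0.1, -0.1, -0.1])

```text
clock: 26.5
ee_pos: [0.5872, 0.2171, 0.2747]
tcp_rot: [[-0.007, 1.0, 0.001], [1.0, 0.007, 0.0], [0.0, 0.001, -1.0]]
force: [0.5, -0.5, -0.6]
grip_width: 0.047
```

```bash
python3 - <<'E'
from h import *
for n in("scene","side","wrist"):
    c=cams.read_camera(n);cv2.imwrite(f"pics/{n}16.png",c["color"][:,:,::-1])
    if n=="side":crop(c,195,140,95,100,6,"d16.png")
    if n=="wrist":crop(c,200,60,240,290,2,"w16.png")
o=r.get_obs();print(o['ee_pos'],o['force'],o['grip_width'])
E
```

```text
[0.58621962 0.21686465 0.27266828] [-0.24588543  0.20339861 -0.359985  ] 0.047143998759629366
```

View pics/d16.png

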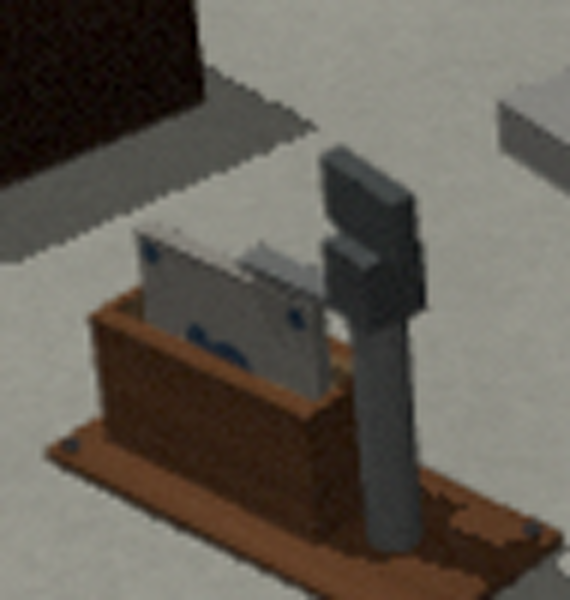

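View pics/w16.png

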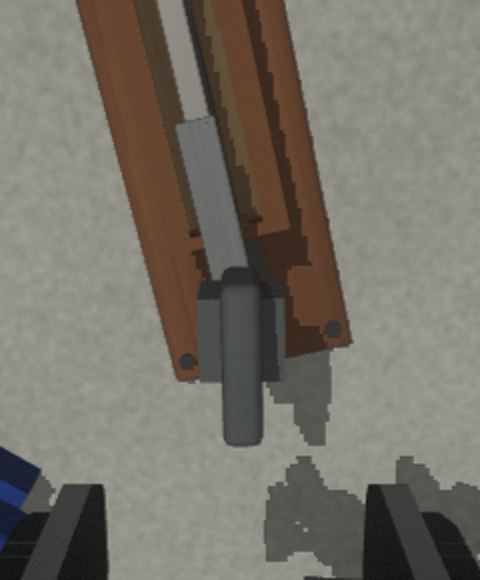

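View pics/side16.png

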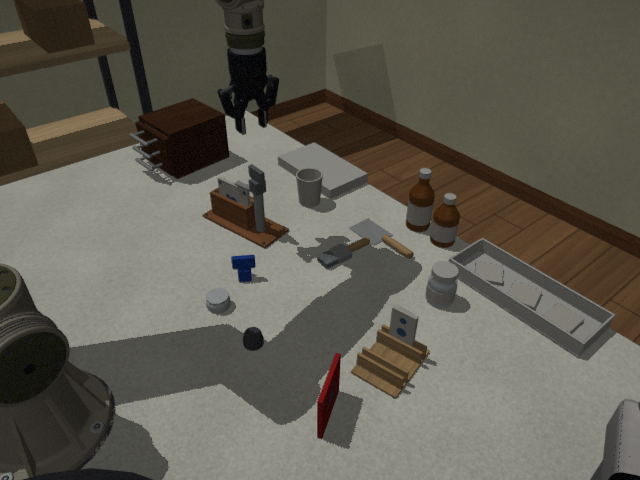

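Let me verify the keeper angle numerically by back-projection.

```bash
python3 - <<'E'
from h import *
c=cams.read_camera("wrist");crop(c,270,50,90,160,5,"w17.png")
im=cv2.imread("pics/w17.png")
E
```

```text
(no output)
```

View pics/w17.png

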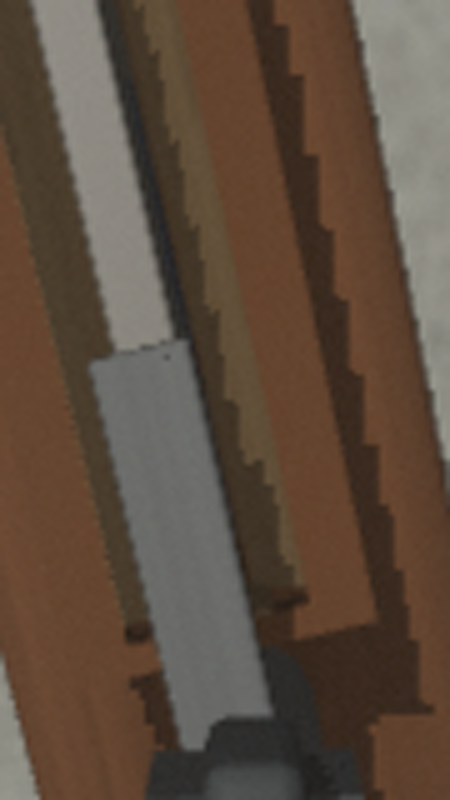

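```bash
python3 - <<'E'
from h import *
c=cams.read_camera("wrist")
def W(u,v,z): return atz(c,270+(u+.5)/5-.5,50+(v+.5)/5-.5,z)
def A(n,a,b,z):
    d=W(*a,z)-W(*b,z);print(n,np.degrees(np.arctan2(-d[0],d[1])).round(2),(np.hypot(*d[:2])*1e3).round(1))
A("bar left",(91,366),(178,748),.119);A("bar right",(188,342),(272,712),.119)
A("tile left",(33,10),(113,352),.108);A("tile right",(98,5),(177,338),.108)
A("block right",(250,10),(378,622),.072);A("mouth left",(0,120),(132,640),.072)
print(W(91,366,.119),W(188,342,.119))
E
```

```text
bar left 12.59 53.0
bar right 13.33 51.1
tile left 13.13 44.6
tile right 13.83 43.5
block right 13.31 92.6
mouth left 13.85 80.2
[0.56497537 0.28340919 0.119     ] [0.57792461 0.28658733 0.119     ]
```

```bash
python3 -c "
from rig import r
print(r.finish_job())"
```

```text
the job is handed in; nothing more can be done
None
```

The job is done and handed in at about 27 s of the 72 s allowed; no verdict was reported.

- **Tile:** I took it from the rack and lowered it into the slot until it touched the floor with about 8 N. It stopped at tool height 79.4 mm, against 79.3 mm expected for fully home.
- **Knob:** The grey knob went onto the spindle freely and stopped with about 5 N. Tool height was 154.7 mm, which is what fully down should give.
- **Keeper:** I turned it clockwise with the knob until the resisting moment rose and the bar stopped moving relative to the case. My last check put the bar at about 13.0° and the tile and case at about 13.5°, so it is shut to within measuring error.

**Final pictures:** the knob is on the spindle and the gripper is clear. The strip tile, blue knob, red tile and the other things I could see are where they were. The keeper lagged the knob by about 14° while turning, somewhat more than the roughly 10.6° of bore play I expected. That leaves the knob sitting slightly skewed on the spindle within its play. No check failed.

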